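# Reload the cassette tester and set its counter

## Task

First take the two spent cassettes, dark with red ribs, out of the tester's open drawer and put them in the blue return tray. Then load every yellow cassette on the bench into the drawer, each lying flat with its rib up, slide the drawer fully shut, and only then roll the counter's thumbwheel up to the number of yellow cassettes you loaded, so that this digit stands centred on top between the red marks. Leave everything else on the bench standing where it is.

Things in the scene. Friction and masses are not known exactly. Their poses are not given: they have to be found in the camera images.
- fresh0_mid (a point): fresh electrode cassette, yellow (2 to 4 are present): flat base 90 (its x) x 50 (its y) x 22 mm, and on top of it, in the middle, a grey grip rib 60 (x) x 14 (y) x 26 mm, 48 mm tall in all. This point is its centre, 24 mm above its underside; z points up out of the rib. It is picked by the rib, across its 14 mm.
- fresh1_mid (a point): fresh electrode cassette, yellow (2 to 4 are present): flat base 90 (its x) x 50 (its y) x 22 mm, and on top of it, in the middle, a grey grip rib 60 (x) x 14 (y) x 26 mm, 48 mm tall in all. This point is its centre, 24 mm above its underside; z points up out of the rib. It is picked by the rib, across its 14 mm.
- fresh2_mid (a point): fresh electrode cassette, yellow (2 to 4 are present): flat base 90 (its x) x 50 (its y) x 22 mm, and on top of it, in the middle, a grey grip rib 60 (x) x 14 (y) x 26 mm, 48 mm tall in all. This point is its centre, 24 mm above its underside; z points up out of the rib. It is picked by the rib, across its 14 mm.
- fresh3_mid (a point): fresh electrode cassette, yellow (2 to 4 are present): flat base 90 (its x) x 50 (its y) x 22 mm, and on top of it, in the middle, a grey grip rib 60 (x) x 14 (y) x 26 mm, 48 mm tall in all. This point is its centre, 24 mm above its underside; z points up out of the rib. It is picked by the rib, across its 14 mm.
- spent0_mid (a point): a spent cassette (there are always two): same shape and size as a fresh one, but dark grey with a red rib; starts in the open drawer. This point is its centre, 24 mm above its underside; z points up out of the rib
- spent1_mid (a point): a spent cassette (there are always two): same shape and size as a fresh one, but dark grey with a red rib; starts in the open drawer. This point is its centre, 24 mm above its underside; z points up out of the rib
- tester_drawer0 (a joint): the tester's drawer: 0 is shut, grows as it slides out towards the robot, 0.128 m fully out; it starts nearly fully out and slides with about 1 N of friction
- drawer_floor (a point): point on the drawer's inner floor, mid-width, 44 mm behind the inside of its front (moves with it); x points into the tester, y along its width, z up. Inside: x from -44 to 104, y from -160 to 160 mm; walls stand 56 mm above this floor, the front panel (15 mm thick) 67 mm. With the drawer out, x up to about 70 mm is open from above, the rest under the tester's top. Holds four cassettes side by side, long sides along x
- tester_drawer0_handle (a point): middle of the drawer's steel bar handle: a level round bar 11 mm thick, 120 mm long along y, 35 mm in front of the blue front panel, about 62 mm above the bench; axes as the drawer's. The tester is a white box 362 mm wide and 100 mm tall
- counter (a joint): angle of the thumbwheel: 0.785 rad per digit; 0 = digit 0 (no dots), 0.785 = 1, 1.571 = 2, 2.356 = 3, 3.142 = 4, on to 7. Grows as the wheel's top rolls away from the robot. Held by friction only (about 3 N at a ridge): no click stops, stays where it is left, may stand between digits
- counter_axle (a point): centre of the thumbwheel on its level axle, 75 mm above the bench; y along the axle, z up, the wheel's top rolls towards x (away from the robot). Black drum, radius 48 mm, 36 mm wide, with eight grey ridges 6 mm thick out to radius 66 mm, an eighth of a turn apart. At joint value q they lie at q - 0.393 - 0.785 k rad (k = 0 to 7) from straight up, leaning to x if positive
- counter_mark (a point): where the digit is read: on top of the drum, half-way between the two red marks on the housing's grey cheeks, 48 mm above the axle. Each face between two ridges shows its digit as white dots; the set digit's face is centred here. The cheeks stand 112 mm above the bench, 64 mm wide over both; the wheel's upper part stands free above them
- tray_in (a point): centre of the inner floor of the blue return tray, an open tray 150 (x) x 170 (y) x 30 mm tall, walls and floor 4 mm thick, standing on the bench; it takes both spent cassettes side by side, long sides along x
- beaker: empty glass beaker, 60 mm across, 75 mm tall; a bystander, to be left alone; origin at the centre of its underside
- flask: amber bottle with red cap, 60 mm across, 150 mm tall; a bystander, to be left alone; origin at the centre of its underside
- clampboss: small aluminium clamp block with blue knob, 55 mm long, 30 mm tall; a bystander, to be left alone; origin at the centre of its underside
- spatula: metal spatula 160 mm long lying on the bench; a bystander, to be left alone; origin at the underside of its middle
- pot: white jar with lid, 64 mm across, 60 mm tall; a bystander, to be left alone; origin at the centre of its underside
There are look-alikes about, which are no part of the job. Leave any green look-alike of the part that bears spent0_mid alone.

How it is judged:
On the way, in this order (a step that is already met when the one before it is completed fails the run):
1. both spent cassettes lie in the return tray (x of spent0_mid in the frame of tray_in between -0.07 and 0.07 m and y of spent0_mid in the frame of tray_in between -0.08 and 0.08 m and z of each of spent0_mid, spent1_mid in the frame of tray_in below 0.05 m and x of spent1_mid in the frame of tray_in between -0.07 and 0.07 m and y of spent1_mid in the frame of tray_in between -0.08 and 0.08 m and linear speed of each of spent0, spent1 below 0.03 m/s), for 0.2 s.
2. every yellow cassette lies flat in the drawer, rib up (x of fresh0_mid in the frame of drawer_floor between -0.046 and 0.106 m and y of fresh0_mid in the frame of drawer_floor between -0.162 and 0.162 m and z of fresh0_mid in the frame of drawer_floor between 0.01 and 0.034 m and angle between each of fresh0_mid, fresh1_mid, fresh2_mid, fresh3_mid's own z axis and vertical below 0.3 rad and x of fresh1_mid in the frame of drawer_floor between -0.046 and 0.106 m and y of fresh1_mid in the frame of drawer_floor between -0.162 and 0.162 m and z of fresh1_mid in the frame of drawer_floor between 0.01 and 0.034 m and x of fresh2_mid in the frame of drawer_floor between -0.046 and 0.106 m and y of fresh2_mid in the frame of drawer_floor between -0.162 and 0.162 m and z of fresh2_mid in the frame of drawer_floor between 0.01 and 0.034 m and x of fresh3_mid in the frame of drawer_floor between -0.046 and 0.106 m and y of fresh3_mid in the frame of drawer_floor between -0.162 and 0.162 m and z of fresh3_mid in the frame of drawer_floor between 0.01 and 0.034 m), for 0.2 s.
3. the drawer is fully shut with the cassettes in it (all of step 2 and value of joint tester_drawer0 below 0.006 m), for 0.2 s.
4. the counter shows the number of yellow cassettes (value of joint tester_drawer0 below 0.006 m and ((value of joint counter between 2.97159 and 3.31159 rad and (height (world z) of fresh1_mid above 0 m or height (world z) of counter_axle below 0 m) and (height (world z) of fresh2_mid above 0 m or height (world z) of counter_axle below 0 m) and (height (world z) of fresh3_mid above 0 m or height (world z) of counter_axle below 0 m)) or (value of joint counter between 2.18619 and 2.52619 rad and (distance between fresh1_mid and fresh2_mid above 0 m or distance between fresh2_mid and fresh3_mid above 0 m or distance between fresh3_mid and fresh1_mid above 0 m or height (world z) of counter_axle below 0 m) and not (height (world z) of fresh1_mid above 0 m or height (world z) of counter_axle below 0 m)) or (value of joint counter between 2.18619 and 2.52619 rad and (distance between fresh1_mid and fresh2_mid above 0 m or distance between fresh2_mid and fresh3_mid above 0 m or distance between fresh3_mid and fresh1_mid above 0 m or height (world z) of counter_axle below 0 m) and not (height (world z) of fresh2_mid above 0 m or height (world z) of counter_axle below 0 m)) or (value of joint counter between 2.18619 and 2.52619 rad and (distance between fresh1_mid and fresh2_mid above 0 m or distance between fresh2_mid and fresh3_mid above 0 m or distance between fresh3_mid and fresh1_mid above 0 m or height (world z) of counter_axle below 0 m) and not (height (world z) of fresh3_mid above 0 m or height (world z) of counter_axle below 0 m)) or (value of joint counter between 1.4008 and 1.7408 rad and not (distance between fresh1_mid and fresh2_mid above 0 m or distance between fresh2_mid and fresh3_mid above 0 m or distance between fresh3_mid and fresh1_mid above 0 m or height (world z) of counter_axle below 0 m)))), for 0.2 s.
At the end, for the whole second after the job is handed in: Both spent cassettes are in the return tray; all yellow cassettes present lie in the drawer, rib up (within 0.3 rad of level); the drawer is shut (within 6 mm); the thumbwheel stands still within 0.17 rad (about 10 degrees) of the digit equal to the number of yellow cassettes (2, 3 or 4) (all of step 2 and all of step 4 and x of spent0_mid in the frame of tray_in between -0.07 and 0.07 m and y of spent0_mid in the frame of tray_in between -0.08 and 0.08 m and z of each of spent0_mid, spent1_mid in the frame of tray_in below 0.05 m and x of spent1_mid in the frame of tray_in between -0.07 and 0.07 m and y of spent1_mid in the frame of tray_in between -0.08 and 0.08 m and velocity of joint counter between -0.05 and 0.05 rad/s); the robot touches nothing.
It fails at once if a bystander is knocked over (angle between any of beaker, flask, pot's own z axis and vertical above 0.6 rad).
It fails at once if a bystander is pushed more than 4 cm away (distance of any of beaker, flask, clampboss, spatula, pot from where it was at the start of the episode above 0.04 m).
Of fresh1, fresh2, fresh3 only 1 to 3 are there at a start; the rules pass over those that are not, and their reading is None.
At some moment in a run one of fresh0, fresh1, fresh2, fresh3 may be knocked a few centimetres aside while the robot is not near it.
Once in a run the grip may slacken for a moment while it holds something.
It also fails if it takes over 210 s, if anything falls off the work surface, if the arm or the gripper's body presses on something with over 40 N, if the wrist force passes 120 N, or if a joint passes its speed limit or range.

## Robot

A 6-joint arm with a two-finger parallel gripper is mounted at the origin on the work surface. World frame = base frame: x ahead of the robot, y to its left, z up, the work surface at z = 0. Lengths are in m, angles in rad, forces in N, time in s.
With the tool pointing down it reaches from about 0.35 to 0.775 m from the base axis. Payload 5.5 kg.
Tool frame: the origin (TCP) lies at the very end of the fingers, on their centre line; the grasp point (between the pads) lies 19 mm behind it; y points along the fingers, z is the direction in which the jaws open and shut, and the axes are right-handed (so a half turn about y gives the same grasp; the last joint's range is limited). The gripper opens to 85 mm and grips with 20 to 120 N. Pads are 22 mm wide; open, the fingers measure 114 mm over their backs; the gripper's body (76 mm by 85 mm) begins 54 mm behind the grasp point. The pads swing forward as they close: fully open they stand 13 mm farther back than shut.
Start: joints at [1.143, 0.313, 0.046, 1.304, 0, 1.431], TCP at [0.163, 0.551, 0.231] pointing down, gripper open.
Joint ranges: [-2.76, 2.76], [-0.86, 1.69], [-1.03, 1.26], [-2.2, 2.34], [-1.47, 1.5], [-3.14, 3.14]. Speed limits (rad/s): [2.57, 2.57, 3.14, 3.14, 3.14, 3.14].

## Interface

Orientations are given as a unit quaternion [w, x, y, z].
In Python, from workcell import env gives the robot as it stands.
- The arm moves only by the shell command python3 -m inch 'ROWS' [OPENING] [FORCE]. ROWS is JSON, a list that holds one entry, the list of rows, each a list of 4 numbers: the shift along the tool's x, y, z in mm, then the turn about the tool's y in degrees. In form: [[[tx, ty, tz, spin], ...]]. A call has 1 to 10 rows; each row is the pose to reach, as a shift and turn from the pose commanded when the call began, along the tool's axes at that moment; what a row does not reach only later rows make up. A row lasts 1/10 s, in which the tool goes at most 50 mm and 8.59 degrees, less where a joint would pass 70% of its speed; a pose out of reach is approached as far as the arm can. A call with a gripper value outside its range is refused whole. OPENING is the finger opening in mm, from 0 to 85.4, set as the call begins (- or left out, the last holds). The fingers move at their own pace and stop on an object; FORCE is the grip in N (left out, the last holds). Time passes only in rows, so rows that repeat a pose let the fingers close. It gives the time, the measured TCP pose, the force and the opening at its end, in the units of the state.
- env.get_state(): the state, without advancing time (a new reading comes with each control period).
- env.read_camera(name): name is "scene" or "side" or "wrist"; returns the picture (384x512x3 uint8, blue, green, red); there is no depth.
- env.camera_model(name): a dict with "fx", "fy", "cx", "cy" (pixels), "R" (3x3) and "t" (3): a world point X has camera coordinates R X + t; the wrist camera has in their place "mount" (4x4, takes a point from camera to tool coordinates, whose origin is the TCP and whose axes are the tool frame's). Camera axes: x right, y down, z forward; pixel columns grow to the right and rows downward; lengths in m; the calibration is good to about 2 mm. A picture is of the moment at which its call begins: read the wrist's pose just before it. camera_model takes no time and is no camera call.
- env.hand_in(): hands the job in, once; it reports no verdict.
The state is a dict: "clock": time; "joint_pos": joint angles; "qvel": joint speeds; "tau": joint torques, N m; "tcp_pos": TCP position; "orientation": TCP orientation; "wrist_force": force on the tool from outside, world axes, zero at the start; "ft_torque": the same for the moment, N m; "finger_gap": finger opening in m.
Only numpy, scipy, OpenCV 4.12 (cv2) and the standard library are available. Lean on these libraries where they do the work, as an engineer would, in place of code of your own. Each camera call takes 0.05 s, during which the arm holds its last target.

## Working session

There is one attempt and no reset: what is moved stays moved. The work goes in short steps, Python scripts to look and compute and a shell command to move; the robot and the scene stay as the last step left them, time stands still between calls to the robot, and variables do not carry over. Pictures are saved under pics/ and viewed, and the job is handed in when it is done.

```bash
ls; mkdir -p pics; python3 - <<'E'
from workcell import env
import cv2,numpy as np
s=env.get_state()
print({k:np.round(v,4).tolist() for k,v in s.items()})
for n in ["scene","side","wrist"]:
    cv2.imwrite(f"pics/a_{n}.png",env.read_camera(n))
    m=env.camera_model(n);print(n,{k:np.round(v,4).tolist() for k,v in m.items()})
E
```

```text
pics
{'clock': 0.0, 'joint_pos': [1.1434, 0.314, 0.045, 1.3036, 0.0, 1.4312], 'qvel': [-0.0, -0.0011, 0.0001, -0.0002, -0.0019, 0.0004], 'tau': [-0.0001, -48.0627, 29.8533, 0.0193, 0.0, 0.0], 'tcp_pos': [0.163, 0.5509, 0.2304], 'orientation': [-0.6992, 0.7004, -0.1016, 0.1012], 'wrist_force': [0.56, -0.3931, -0.309], 'ft_torque': [-0.0156, -0.0047, -0.0441], 'finger_gap': 0.0852}
scene {'fx': 499.765, 'fy': 499.765, 'cx': 257.101, 'cy': 193.9142, 'R': [[0.0511, 0.9987, -0.0089], [0.8375, -0.0477, -0.5443], [-0.544, 0.0204, -0.8389]], 't': [0.0187, -0.4144, 1.7156]}
side {'fx': 496.0678, 'fy': 496.0678, 'cx': 259.5531, 'cy': 190.3321, 'R': [[0.9475, -0.3199, -0.0036], [-0.2129, -0.6222, -0.7533], [0.2387, 0.7145, -0.6576]], 't': [-0.5707, 0.1539, 1.4216]}
wrist {'fx': 300.0837, 'fy': 300.0837, 'cx': 255.4872, 'cy': 189.6803, 'mount': [[-0.0016, 0.9509, 0.3094, -0.0786], [0.0009, -0.3094, 0.9509, -0.1429], [1.0, 0.0018, -0.0003, -0.0005], [0.0, 0.0, 0.0, 1.0]]}
```

View pics/a_scene.png

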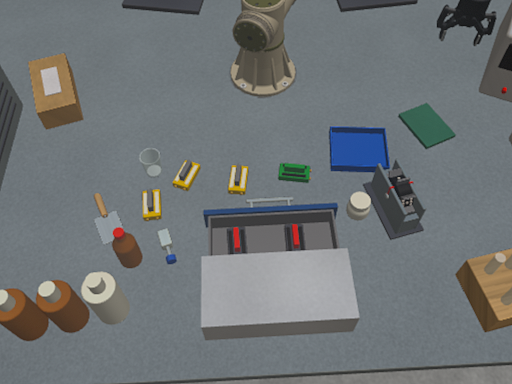

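View pics/a_side.png

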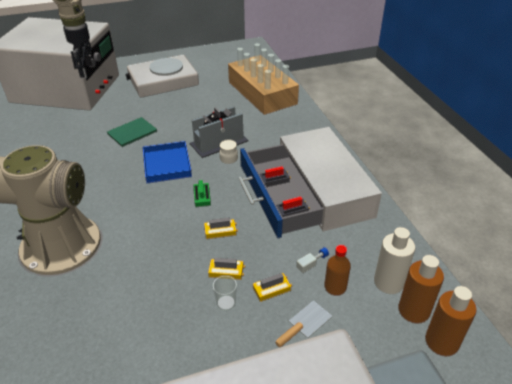

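View pics/a_wrist.png

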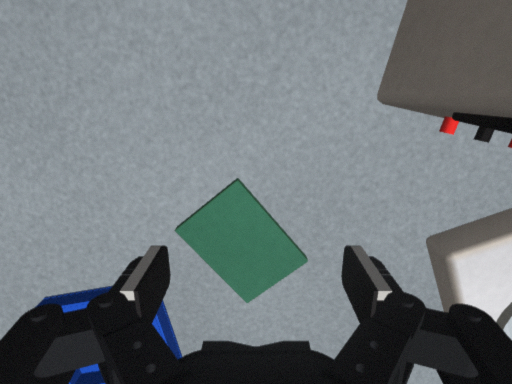

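```bash
cat > h.py <<'E'
import cv2,numpy as np
from workcell import env
from scipy.optimize import minimize
from scipy.spatial.transform import Rotation as Rn
def cam(n,s=None):
    m=env.camera_model(n)
    K=np.array([[m["fx"],0,m["cx"]],[0,m["fy"],m["cy"]],[0,0,1]])
    if n=="wrist":
        T=np.array(m["mount"]);q=s["orientation"]
        Rt=Rn.from_quat([q[1],q[2],q[3],q[0]]).as_matrix()
        A=Rt@T[:3,:3];p=Rt@T[:3,3]+np.array(s["tcp_pos"])
        return K,A.T,-A.T@p
    return K,np.array(m["R"]),np.array(m["t"])
def proj(c,X):
    K,R,t=c
    Y=(K@(R@np.asarray(X,float).reshape(-1,3).T+t[:,None]));return (Y[:2]/Y[2]).T
def back(c,uv,z):
    K,R,t=c
    d=R.T@np.linalg.inv(K)@np.array([uv[0],uv[1],1.]);o=-R.T@t
    return o+d*(z-o[2])/d[2]
def tri(obs):
    A=[];b=[]
    for c,uv in obs:
        K,R,t=c;d=R.T@np.linalg.inv(K)@np.array([uv[0],uv[1],1.]);d/=np.linalg.norm(d);o=-R.T@t
        P=np.eye(3)-np.outer(d,d);A.append(P);b.append(P@o)
    return np.linalg.solve(sum(A),sum(b))
def box(cx,cy,yaw,lx,ly,z0,z1):
    p=np.array([[a*lx/2,b*ly/2,z] for a in(-1,1) for b in(-1,1) for z in(z0,z1)])
    c,s=np.cos(yaw),np.sin(yaw)
    return np.c_[cx+c*p[:,0]-s*p[:,1],cy+s*p[:,0]+c*p[:,1],p[:,2]]
S=4
def fill(img,c,P,v):
    h=cv2.convexHull((proj(c,P)*S).astype(np.float32)).astype(np.int32)
    cv2.fillConvexPoly(img,h,v)
def fitcas(views,p0,z0=0.):
    # views: list (cam, mask yellow uint8)
    def cost(p):
        e=0
        for c,m in views:
            u=np.array(proj(c,[[p0[0],p0[1],z0+.02]])[0]);lo=np.maximum(u-60,0).astype(int);hi=(u+60).astype(int)
            r=np.zeros((384*S,512*S),np.uint8)
            fill(r,c,box(p[0],p[1],p[2],.09,.05,z0,z0+.022),255)
            fill(r,c,box(p[0],p[1],p[2],.06,.014,z0+.022,z0+.048),0)
            r=cv2.resize(r,(512,384),interpolation=cv2.INTER_AREA).astype(float)/255
            d=(r-(m>0))[lo[1]:hi[1],lo[0]:hi[0]]
            e+=np.abs(d).sum()/max(1,(m>0)[lo[1]:hi[1],lo[0]:hi[0]].sum())
        return e
    best=None
    for y0 in np.deg2rad([0,30,60,90,120,150]) if len(p0)<3 else [p0[2]]:
        r=minimize(cost,[p0[0],p0[1],y0],method="Nelder-Mead",options=dict(initial_simplex=np.array([p0[0],p0[1],y0])+np.array([[0,0,0],[.01,0,0],[0,.01,0],[0,0,.3]]),xatol=2e-4,fatol=1e-4))
        if best is None or r.fun<best.fun:best=r
    return best.x,best.fun
def masks(im):
    h=cv2.cvtColor(im,cv2.COLOR_BGR2HSV)
    return dict(yellow=cv2.inRange(h,(18,130,90),(34,255,255)),
      red=cv2.inRange(h,(0,150,60),(8,255,255))|cv2.inRange(h,(172,150,60),(180,255,255)),
      blue=cv2.inRange(h,(105,150,40),(130,255,255)),green=cv2.inRange(h,(45,100,40),(85,255,255)))
def blobs(m,amin=30):
    n,l,st,ce=cv2.connectedComponentsWithStats(m)
    return [(np.round(ce[i],1).tolist(),st[i].tolist()) for i in range(1,n) if st[i][4]>=amin]
def say():
    s=env.get_state();q=s["orientation"];R=Rn.from_quat([q[1],q[2],q[3],q[0]]).as_matrix()
    print("t",round(s["clock"],2),"tcp",np.round(s["tcp_pos"],4),"F",np.round(s["wrist_force"],1),"gap",round(float(s["finger_gap"]),4));print("tool x,y,z cols\n",np.round(R,3))
    return s,R
E
python3 - <<'E'
from h import *
say()
ims={n:cv2.imread(f"pics/a_{n}.png") for n in("scene","side")}
C={n:cam(n) for n in ims}
for n in ims:
    for k,m in masks(ims[n]).items(): print(n,k,blobs(m))
M={n:cv2.morphologyEx(masks(ims[n])["yellow"],cv2.MORPH_CLOSE,np.ones((1,1))) for n in ims}
for uv in [(187,174),(151,205),(239,179)]:
    p=back(C["scene"],uv,.02)
    print(uv,p,fitcas([(C[n],M[n]) for n in C],p[:2]))
cv2.imwrite("pics/b1.png",cv2.resize(ims["scene"][130:350,90:450],None,fx=2.2,fy=2.2,interpolation=cv2.INTER_CUBIC))
cv2.imwrite("pics/b2.png",cv2.resize(ims["side"][90:310,130:390],None,fx=2.6,fy=2.6,interpolation=cv2.INTER_CUBIC))
E
```

```text
t 0.15 tcp [0.163  0.551  0.2306] F [-0.1 -0.4  0. ] gap 0.0854
tool x,y,z cols
 [[ 0.959 -0.001  0.284]
 [-0.284 -0.001  0.959]
 [-0.    -1.    -0.001]]
scene yellow [([186.9, 178.4], [173, 162, 27, 29, 214]), ([239.0, 183.7], [228, 166, 20, 28, 184]), ([153.1, 208.6], [143, 189, 18, 32, 215])]
scene red [([295.2, 234.1], [292, 224, 8, 21, 119]), ([236.1, 237.1], [233, 227, 7, 22, 115]), ([118.6, 232.9], [113, 228, 13, 11, 101])]
scene blue [([357.9, 149.3], [330, 127, 59, 45, 2074]), ([273.1, 208.2], [204, 204, 133, 10, 419]), ([170.3, 257.5], [166, 255, 10, 7, 46])]
scene green [([427.1, 125.0], [399, 104, 56, 44, 1248]), ([293.8, 171.9], [279, 163, 31, 19, 421])]
side yellow [([220.1, 230.7], [204, 219, 33, 20, 254]), ([226.2, 270.3], [208, 259, 37, 20, 293]), ([271.6, 289.4], [253, 274, 39, 27, 336])]
side red [([273.9, 171.8], [265, 167, 19, 11, 157]), ([291.9, 202.7], [282, 197, 20, 13, 171]), ([340.6, 250.6], [336, 245, 11, 12, 110])]
side blue [([458.1, 56.6], [379, 0, 133, 158, 13491]), ([166.2, 161.6], [143, 142, 48, 40, 1553]), ([262.2, 194.2], [241, 149, 41, 88, 798]), ([324.4, 251.5], [320, 248, 8, 9, 41])]
side green [([104.3, 46.0], [99, 36, 11, 21, 121]), ([131.4, 131.1], [108, 118, 48, 27, 681]), ([201.5, 193.8], [194, 180, 16, 26, 318])]
(187, 174) [ 0.424157   -0.24578984  0.02      ] (array([ 0.42365356, -0.2492514 ,  2.70565749]), np.float64(1.8857611804684802))
(151, 205) [ 0.52538982 -0.34437448  0.02      ] (array([ 0.51811963, -0.34504769,  0.11241361]), np.float64(1.8279446136982767))
(239, 179) [ 0.45066935 -0.09429361  0.02      ] (array([ 0.44743691, -0.09777536, -0.14169764]), np.float64(1.8640145987579717))
```

View pics/b1.png

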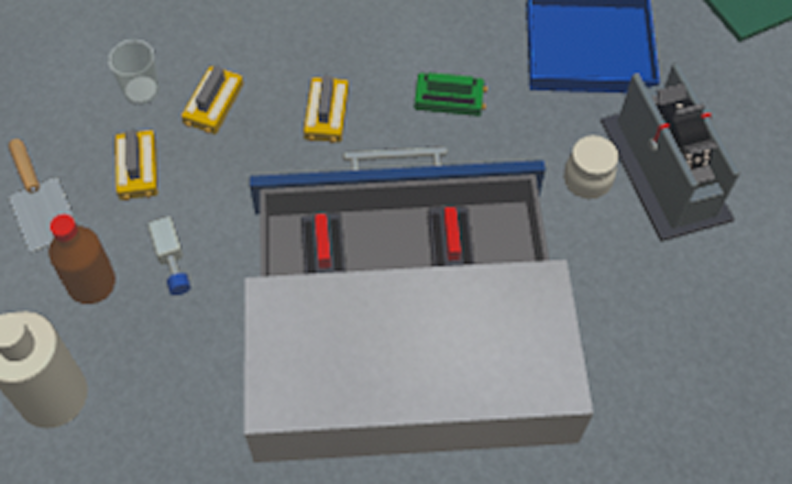

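View pics/b2.png

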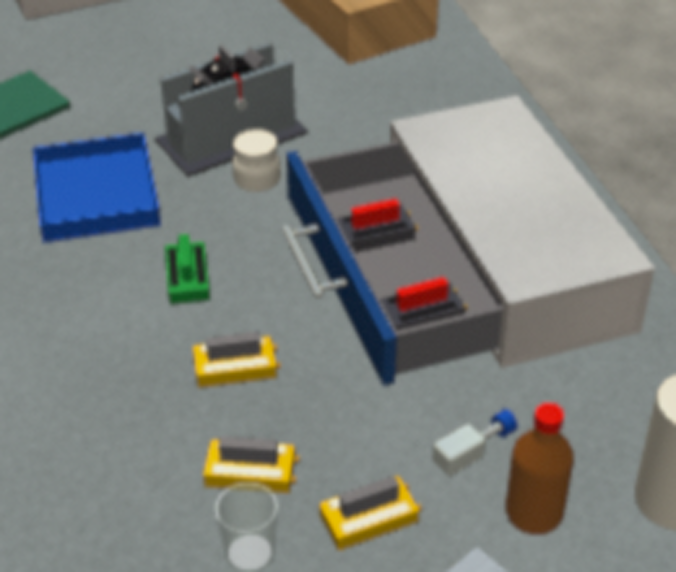

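```bash
cat >> h.py <<'E'
def hullmask(m,uv):
    n,l,st,ce=cv2.connectedComponentsWithStats(m)
    i=1+int(np.argmin([np.hypot(*(c-np.array(uv)))+(0 if s[4]>50 else 1e3) for c,s in zip(ce[1:],st[1:])]))
    pts=np.argwhere(l==i)[:,::-1].astype(np.int32)
    r=np.zeros_like(m);cv2.fillConvexPoly(r,cv2.convexHull(pts),255);return r
def fitbox(views,p0,lx,ly,z0,z1,free_z=False,pad=50):
    def cost(p):
        e=0;dz=p[3] if free_z else 0
        for c,m in views:
            u=proj(c,[[p0[0],p0[1],z0]])[0];lo=np.maximum(u-pad,0).astype(int);hi=(u+pad).astype(int)
            r=np.zeros((384*S,512*S),np.uint8)
            fill(r,c,box(p[0],p[1],p[2],lx,ly,z0+dz,z1+dz),255)
            r=cv2.resize(r,(512,384),interpolation=cv2.INTER_AREA)/255.
            e+=np.abs(r-(m>0))[lo[1]:hi[1],lo[0]:hi[0]].sum()/(m>0).sum()
        return e
    best=None
    for y0 in np.deg2rad([0,45,90,135]) if len(p0)<3 else [p0[2]]:
        x0=np.r_[p0[0],p0[1],y0,0.][:4 if free_z else 3]
        d=np.diag([.008,.008,.25,.01])[:len(x0),:len(x0)]
        r=minimize(cost,x0,method="Nelder-Mead",options=dict(initial_simplex=np.vstack([x0,x0+d]),xatol=1e-4,fatol=1e-4))
        if best is None or r.fun<best.fun:best=r
    return best.x,best.fun
E
python3 - <<'E'
from h import *
ims={n:cv2.imread(f"pics/a_{n}.png") for n in("scene","side")}
C={n:cam(n) for n in ims};Mk={n:masks(ims[n]) for n in ims}
for a,b in [((187,178),(226,270)),((153,208),(271,289)),((239,184),(220,231))]:
    v=[(C["scene"],hullmask(Mk["scene"]["yellow"],a)),(C["side"],hullmask(Mk["side"]["yellow"],b))]
    p=back(C["scene"],a,.02)
    x,f=fitbox(v,p[:2],.09,.05,0,.022); print("yel",np.round(x,4),np.rad2deg(x[2]),f)
for a,b in [((295,234),(274,172)),((236,237),(292,203))]:
    v=[(C["scene"],hullmask(Mk["scene"]["red"],a)),(C["side"],hullmask(Mk["side"]["red"],b))]
    p=tri([(C["scene"],a),(C["side"],b)]); 
    x,f=fitbox(v,[p[0],p[1],0.],.06,.014,p[2]-.013,p[2]+.013,True); print("spent",p,np.round(x,4),f)
# drawer front panel top corners, tester top corners, handle, tray  (b1 crop /2.2 + (90,130); b2 /2.6 + (130,90))
f1=lambda u,v:(u/2.2+90,v/2.2+130); f2=lambda u,v:(u/2.6+130,v/2.6+90)
pr={"panelR":(f1(252,177),f2(389,352)),"panelL":(f1(543,163),f2(291,153)),"handle a":(f1(347,157),f2(318,290)),"handle b":(f1(444,150),f2(287,229)),
"top front R":(f1(246,278),f2(501,305)),"top front L":(f1(567,262),f2(392,122)),"spent R cap":(f1(322,216),f2(404,293)),
"redmark?":(f1(662,128),f2(238,75)),"potlid":(f1(594,148),f2(256,142)),"cap flask":(f1(63,222),f2(547,410))}
for k,(a,b) in pr.items(): print(k,np.round(tri([(C["scene"],a),(C["side"],b)]),4))
for k,uv in dict(tl=(530,0),tr=(654,0),bl=(530,82),br=(656,84)).items(): print("tray",k,back(C["scene"],f1(*uv),.03))
cv2.imwrite("pics/c1.png",cv2.resize(ims["scene"][110:250,320:440],None,fx=5,fy=4.2,interpolation=cv2.INTER_CUBIC))
cv2.imwrite("pics/c2.png",cv2.resize(ims["side"][90:170,180:260],None,fx=6,fy=6,interpolation=cv2.INTER_CUBIC))
E
```

```text
yel [ 0.4236 -0.2491  2.7248] 156.11781047618805 0.4683981202051889
yel [ 0.5198 -0.3454  3.2344] 185.314750306792 0.4448083276409457
yel [ 0.4479 -0.0971  3.0146] 172.72601003996152 0.5117707102474401
spent [0.66359853 0.04526278 0.05878161] [ 0.6659  0.0495  0.0023 -0.0076] 0.4770629968847029
spent [ 0.66401569 -0.10912577  0.05923707] [ 0.6665 -0.1059  0.046  -0.0075] 0.4250947780359545
panelR [ 0.59   -0.1927  0.0724]
panelL [0.5942 0.1617 0.0851]
handle a [ 0.5557 -0.0721  0.063 ]
handle b [0.5535 0.0471 0.0614]
top front R [ 0.7273 -0.1914  0.0924]
top front L [0.7324 0.1686 0.0961]
spent R cap [ 0.6426 -0.1078  0.0663]
redmark? [0.5689 0.306  0.1156]
potlid [0.5652 0.2305 0.0638]
cap flask [ 0.678  -0.3894  0.1497]
tray tl [0.29072846 0.19382815 0.03      ]
tray tr [0.3008583  0.36628482 0.03      ]
tray bl [0.43136541 0.17525975 0.03      ]
tray br [0.44420632 0.34112722 0.03      ]
```

View pics/c1.png

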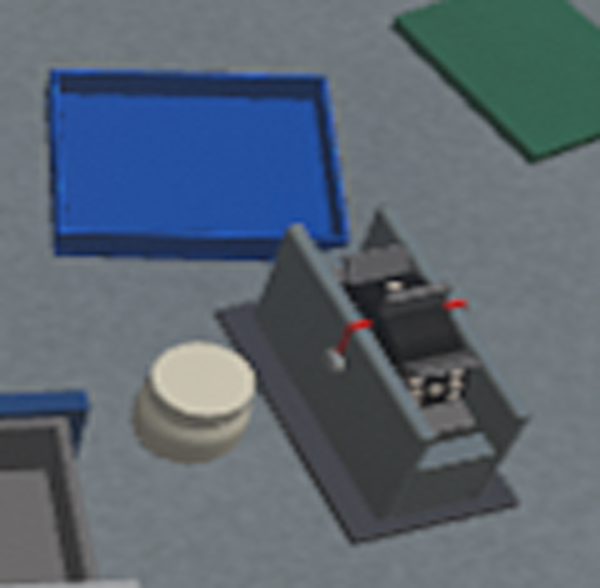

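View pics/c2.png

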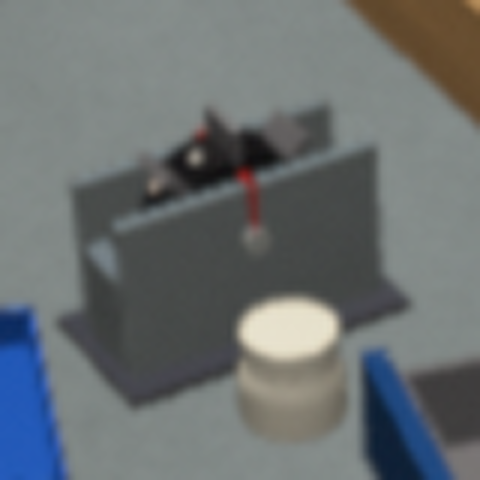

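```bash
cat >> h.py <<'E'
def plan(x,y,z,yaw):
    """yaw deg = heading of tool x"""
    s=env.get_state();q=s["orientation"];R=Rn.from_quat([q[1],q[2],q[3],q[0]]).as_matrix()
    d=R.T@(np.array([x,y,z])-s["tcp_pos"])*1000
    y0=np.rad2deg(np.arctan2(R[1,0],R[0,0]));sp=-((yaw-y0+180)%360-180)
    print("now",round(s["clock"],2),np.round(s["tcp_pos"],4),"yaw",round(y0,2),"tilt",np.round(R[:,1],3),"-> t",np.round(d,1),"spin",round(sp,1),"J6",round(s["joint_pos"][5],2))
def snap(n,name,crop=None,f=1.5):
    s=env.get_state();im=env.read_camera(n);c=cam(n,s)
    np.savez(f"pics/{name}.npz",im=im,K=c[0],R=c[1],t=c[2])
    o=im if crop is None else im[crop[1]:crop[3],crop[0]:crop[2]]
    cv2.imwrite(f"pics/{name}.png",cv2.resize(o,None,fx=f,fy=f,interpolation=cv2.INTER_CUBIC));return im,c
def load(name):
    d=np.load(f"pics/{name}.npz");return d["im"],(d["K"],d["R"],d["t"])
E
python3 - <<'E'
from h import *
plan(.60,-.03,.27,0)
ims={n:cv2.imread(f"pics/a_{n}.png") for n in("scene","side")}
C={n:cam(n) for n in ims};Mk={n:masks(ims[n]) for n in ims}
v=[(C["scene"],hullmask(Mk["scene"]["blue"],(358,149))),(C["side"],hullmask(Mk["side"]["blue"],(166,161)))]
print("tray",fitbox(v,[.367,.269,-.08],.15,.17,0,.03,pad=60))
E
```

```text
now 0.15 [0.163  0.551  0.2306] yaw -16.49 tilt [-0.001 -0.001 -1.   ] -> t [ 583.9  -38.9 -433.1] spin -16.5 J6 1.43
tray (array([ 0.35900685,  0.26982554, -0.1011869 ]), np.float64(0.12372360158135076))
```

```bash
python3 -m inch '[[[40,-3,-30,-2],[80,-6,-60,-4],[120,-9,-90,-6],[160,-12,-120,-8],[200,-15,-150,-10],[240,-18,-180,-12],[280,-21,-210,-14],[320,-24,-240,-16.5],[360,-27,-270,-16.5],[400,-30,-300,-16.5]]]' 50 60
python3 - <<'E'
from h import *
plan(.58,-.03,.27,0)
E
```

```text
clock: 1.15
tcp_pos: [0.4618, 0.149, 0.2613]
orientation: [0.707, -0.707, -0.0, -0.0]
wrist_force: [0.7, 1.5, -0.2]
finger_gap: 0.0502
now 1.15 [0.4618 0.149  0.2613] yaw 0.0 tilt [ 0.  0. -1.] -> t [ 118.2   -8.7 -179. ] spin 0.0 J6 0.15
```

```bash
python3 -m inch '[[[24,-2,-36,0],[48,-4,-72,0],[72,-6,-108,0],[96,-8,-144,0],[110,-9,-170,0],[118,-9,-179,0],[118,-9,-179,0],[118,-9,-179,0],[118,-9,-179,0]]]'
python3 - <<'E'
from h import *
snap("wrist","w1")
for n in ["scene","side"]: snap(n,"s1_"+n)
plan(.58,-.03,.27,0)
E
```

```text
clock: 2.05
tcp_pos: [0.5784, -0.0266, 0.2703]
orientation: [0.707, -0.707, -0.001, 0.001]
wrist_force: [-0.5, -0.3, 0.6]
finger_gap: 0.0503
now 2.2 [ 0.5786 -0.0268  0.2706] yaw 0.11 tilt [ 0.  0. -1.] -> t [ 1.3  0.6 -3.2] spin 0.1 J6 -0.19
```

View pics/w1.png

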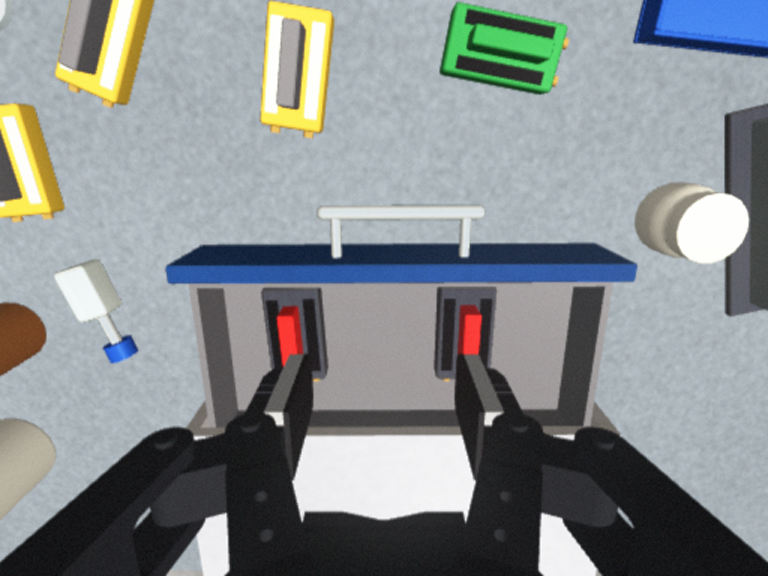

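```bash
python3 - <<'E'
from h import *
im,c=load("w1")
cv2.imwrite("pics/w1z.png",cv2.resize(im[180:270,160:350],None,fx=4,fy=4,interpolation=cv2.INTER_CUBIC))
for nm,uv in dict(Rr=(470/1.5,320/1.5),Lr=(290/1.5,320/1.5)).items(): print(nm,back(c,uv,.064))
for k,(x,y,w) in dict(sR=(.666,.0495,.0023),sL=(.6665,-.106,.046)).items():
    print(k,np.round(proj(c,box(x,y,w,.06,.014,.038,.064))*1.5).astype(int).tolist())
    print(k,np.round(proj(c,box(x,y,w,.09,.05,.016,.038))*1.5).astype(int).tolist())
E
```

```text
Rr [0.64396686 0.04547779 0.064     ]
Lr [ 0.64453097 -0.10523549  0.064     ]
sR [[462, 300], [467, 311], [478, 300], [484, 311], [458, 361], [463, 375], [473, 361], [479, 375]]
sR [[439, 277], [442, 284], [493, 277], [499, 284], [436, 364], [438, 376], [486, 364], [491, 376]]
sL [[285, 301], [278, 311], [301, 300], [295, 311], [292, 361], [286, 375], [307, 361], [302, 375]]
sL [[269, 278], [263, 285], [323, 276], [319, 283], [280, 365], [275, 376], [330, 363], [328, 374]]
```

View pics/w1z.png

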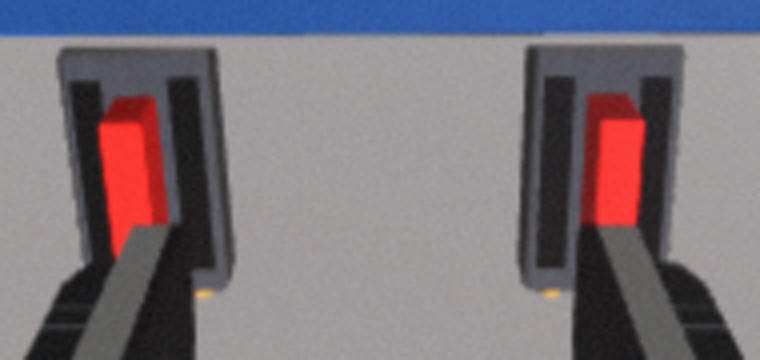

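```bash
python3 -c "
from h import *
plan(.668,.046,.11,0)"
python3 -m inch '[[[20,20,15,0],[40,40,30,0],[60,80,50,0],[80,120,68,0],[89,150,75,0],[89,160,75,0],[89,160,75,0],[89,160,75,0]]]'
python3 - <<'E'
from h import *
im,c=snap("wrist","w2")
plan(.668,.046,.043,0)
E
```

```text
now 2.2 [ 0.5786 -0.0268  0.2706] yaw 0.11 tilt [ 0.  0. -1.] -> t [ 89.4 160.6  72.6] spin 0.1 J6 -0.19
clock: 3.0
tcp_pos: [0.6683, 0.0467, 0.112]
orientation: [-0.707, 0.707, 0.001, 0.001]
wrist_force: [0.6, -0.5, 0.7]
finger_gap: 0.0501
now 3.05 [0.6689 0.0465 0.1128] yaw -0.02 tilt [ 0.003 -0.    -1.   ] -> t [-1.1 69.8 -0.5] spin -0.0 J6 -0.05
```

View pics/w2.png

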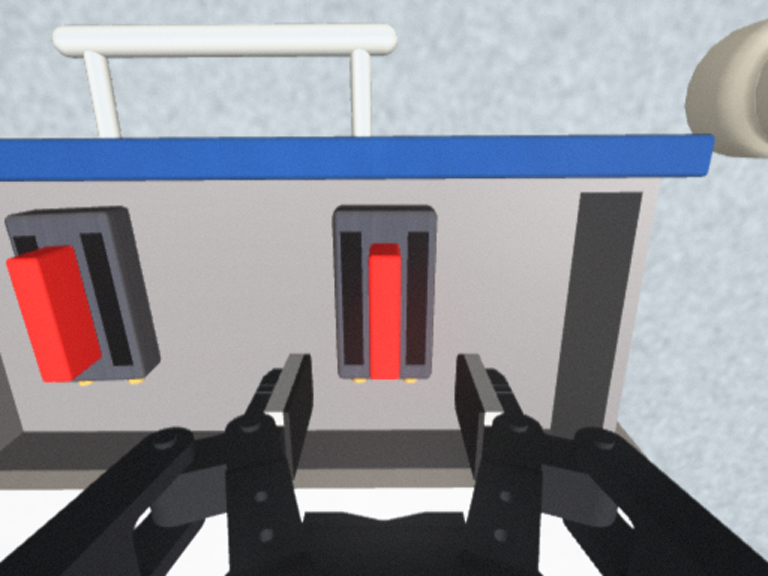

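```bash

python3 -m inch '[[[-1,20,0,0],[-1,40,0,0],[-1,58,0,0],[-1,66,0,0],[-1,69,0,0],[-1,69,0,0],[-1,69,0,0]]]' 50 60
python3 -m inch '[[[0,0,0,0],[0,0,0,0],[0,0,0,0],[0,0,0,0],[0,0,0,0],[0,0,0,0],[0,0,0,0],[0,0,0,0]]]' 4 70
python3 - <<'E'
from h import *
plan(.668,.046,.043,0)
E
```

```text
clock: 3.75
tcp_pos: [0.6681, 0.0468, 0.0428]
orientation: [-0.707, 0.707, 0.001, 0.001]
wrist_force: [0.4, 0.0, 0.0]
finger_gap: 0.0498
clock: 4.55
tcp_pos: [0.6696, 0.047, 0.0445]
orientation: [0.707, -0.707, -0.002, -0.002]
wrist_force: [-0.1, 0.6, 8.1]
finger_gap: 0.0126
now 4.55 [0.6696 0.047  0.0445] yaw 0.02 tilt [ 0.006  0.    -1.   ] -> t [-1.6  1.5 -1. ] spin 0.0 J6 -0.05
```

```bash

python3 -m inch '[[[0,-10,0,0],[0,-25,0,0],[0,-45,0,0],[0,-70,0,0],[0,-95,0,0],[0,-120,0,0],[0,-140,0,0],[0,-145,0,0],[0,-145,0,0]]]'
python3 - <<'E'
from h import *
im,c=snap("wrist","w3")
T=np.array([.359,.270]);w=np.deg2rad(-5.8)
for dy in(.04,-.04):
    print(T+np.array([-np.sin(w),np.cos(w)])*dy)
plan(.359+.004,.27+.04,.19,-5.8)
E
```

```text
clock: 5.45
tcp_pos: [0.6676, 0.0469, 0.1872]
orientation: [-0.707, 0.707, 0.001, 0.001]
wrist_force: [1.0, -0.5, -1.4]
finger_gap: 0.0128
[0.36304225 0.30979523]
[0.35495775 0.23020477]
now 5.5 [0.6669 0.047  0.1859] yaw 0.01 tilt [-0.  0. -1.] -> t [-303.9   -4.   263.1] spin 5.8 J6 -0.05
```

View pics/w3.png

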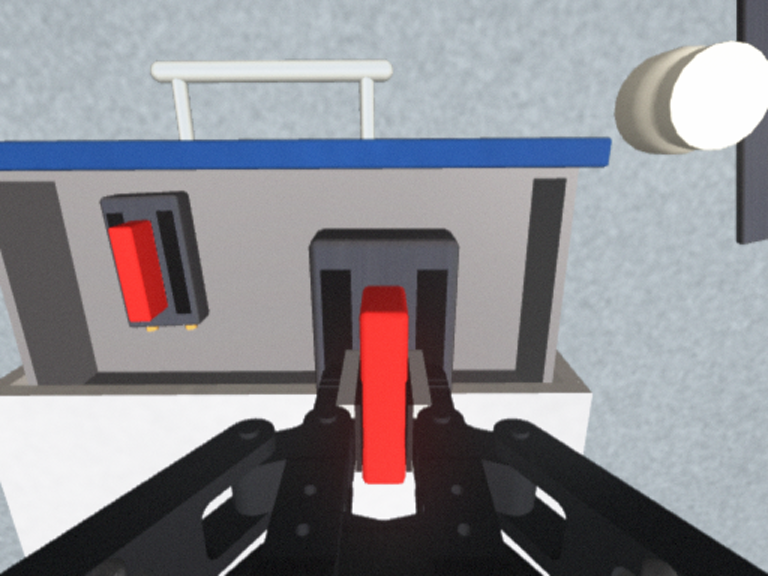

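```bash

python3 -m inch '[[[-12,-4,10,0],[-36,-4,31,0],[-65,-4,56,0],[-94,-4,81,1],[-123,-4,106,2],[-152,-4,131,3],[-181,-4,156,4],[-210,-4,181,5],[-239,-4,206,6],[-265,-4,229,6]]]'
python3 -m inch '[[[-15,0,13,0],[-28,0,24,0],[-36,0,31,0],[-39,0,34,0],[-39,0,34,0],[-39,0,34,0],[-39,0,34,0]]]'
python3 - <<'E'
from h import *
im,c=snap("wrist","w4")
plan(.363,.31,.19,-5.8)
E
```

```text
clock: 6.5
tcp_pos: [0.3988, 0.2765, 0.1892]
orientation: [-0.706, 0.706, -0.038, 0.036]
wrist_force: [0.8, 1.7, -0.9]
finger_gap: 0.0129
clock: 7.2
tcp_pos: [0.3673, 0.3133, 0.1901]
orientation: [-0.706, 0.706, -0.037, 0.037]
wrist_force: [-0.6, 0.2, -2.1]
finger_gap: 0.0125
now 7.25 [0.3674 0.3133 0.1902] yaw -6.06 tilt [ 0. -0. -1.] -> t [-4.   0.2 -3.8] spin -0.3 J6 0.65
```

View pics/w4.png

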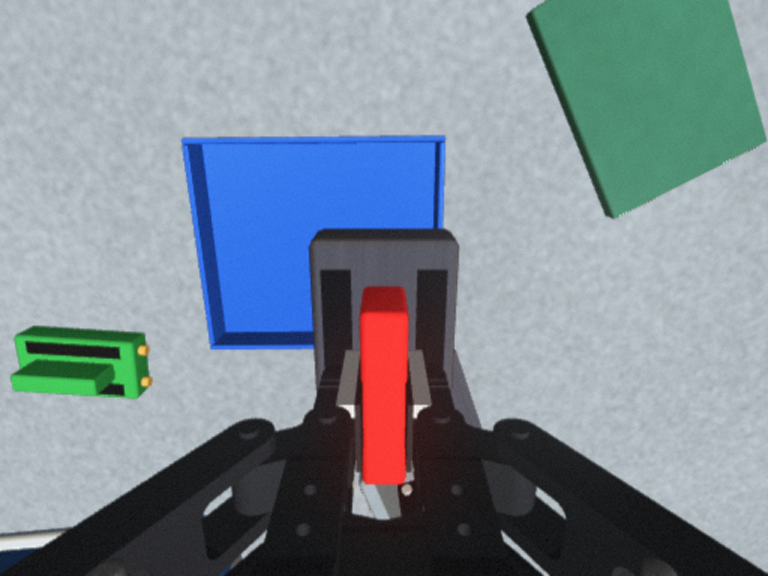

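```bash
python3 - <<'E'
from h import *
im,c=load("w4")
P={k:back(c,(u/1.5,v/1.5),.03) for k,(u,v) in dict(nl=(183,139),nr=(445,136),fl=(212,348)).items()}
print(P); ctr=(P["nr"]+P["fl"])/2;print("ctr",ctr)
e=P["fl"]-P["nl"];print(np.linalg.norm(e),np.degrees(np.arctan2(e[1],e[0])),np.linalg.norm(P["nr"]-P["nl"]))
C={n:cam(n) for n in("scene","side")}
# counter: cheek top corners c1 crop (5,4.2)+(320,110)
for uv in [(297,228),(430,440),(380,210),(522,420)]: print("cheek",back(C["scene"],(uv[0]/5+320,uv[1]/4.2+110),.112))
for uv in [(215,312),(355,542),(518,500)]: print("base",back(C["scene"],(uv[0]/5+320,uv[1]/4.2+110),.005))
E
```

```text
{'nl': array([0.27615238, 0.192971  , 0.03      ]), 'nr': array([0.29175456, 0.3600714 , 0.03      ]), 'fl': array([0.42310389, 0.17886481, 0.03      ])}
ctr [0.35742923 0.2694681  0.03      ]
0.14762700824914846 -5.483143688065787 0.16782720684346372
cheek [0.48771157 0.29111029 0.112     ]
cheek [0.64982039 0.32934357 0.112     ]
cheek [0.47589625 0.33908729 0.112     ]
cheek [0.63844191 0.37934468 0.112     ]
base [0.47966654 0.2656677  0.005     ]
base [0.66216163 0.31162484 0.005     ]
base [0.63649184 0.40692157 0.005     ]
```

```bash

python3 -m inch '[[[-3,15,-3,0],[-6,40,-4,0],[-6,70,-4,0],[-6,100,-4,0],[-6,125,-4,0],[-6,142,-4,0],[-6,152,-4,0],[-6,157,-4,0],[-6,159,-4,0],[-6,159,-4,0]]]'
python3 -m inch '[[[0,0,0,0],[0,0,0,0]]]'
python3 -c "
from h import *
plan(.3615,.309,.03,-5.8)"
```

```text
clock: 8.25
tcp_pos: [0.361, 0.3106, 0.0317]
orientation: [0.706, -0.706, 0.037, -0.037]
wrist_force: [0.3, 0.4, -1.5]
finger_gap: 0.0129
clock: 8.45
tcp_pos: [0.361, 0.3108, 0.032]
orientation: [0.706, -0.706, 0.036, -0.037]
wrist_force: [0.0, 0.7, -0.5]
finger_gap: 0.0129
now 8.45 [0.361  0.3108 0.032 ] yaw -5.99 tilt [ 0.001  0.001 -1.   ] -> t [ 0.7  2.  -1.7] spin -0.2 J6 0.65
```

```bash

python3 -m inch '[[[0,2,-2,0],[0,4,-2,0],[0,5,-2,0],[0,5,-2,0]]]'
python3 -m inch '[[[0,0,0,0],[0,0,0,0],[0,0,0,0],[0,0,0,0],[0,-10,0,0],[0,-30,0,0],[0,-60,0,0],[0,-95,0,0],[0,-130,0,0],[0,-160,0,0]]]' 45
python3 - <<'E'
from h import *
snap("wrist","w5")
plan(.668,-.1055,.19,2.6)
E
```

```text
clock: 8.85
tcp_pos: [0.3601, 0.3084, 0.0266]
orientation: [-0.706, 0.706, -0.037, 0.037]
wrist_force: [-2.7, -0.6, 4.1]
finger_gap: 0.0129
clock: 9.85
tcp_pos: [0.3604, 0.3086, 0.189]
orientation: [0.707, -0.706, 0.036, -0.037]
wrist_force: [0.5, -0.2, 0.7]
finger_gap: 0.0449
now 9.9 [0.3625 0.3099 0.1936] yaw -5.98 tilt [ 0.008  0.005 -1.   ] -> t [ 347.1    4.  -381.3] spin -8.6 J6 0.64
```

View pics/w5.png

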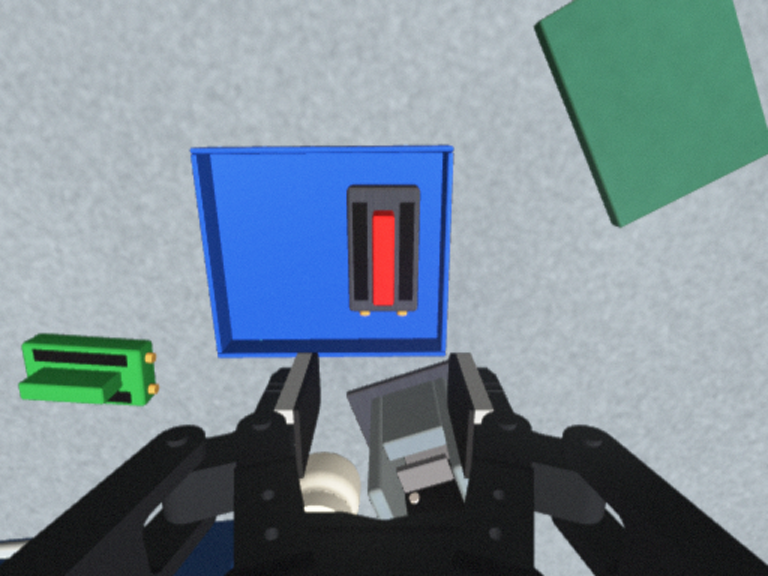

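```bash

python3 -m inch '[[[20,4,-22,-1],[54,4,-60,-2],[88,4,-97,-3],[122,4,-134,-4],[156,4,-171,-5],[190,4,-209,-6],[224,4,-246,-7],[258,4,-283,-8],[292,4,-321,-9],[320,4,-351,-9]]]'
python3 -m inch '[[[16,0,-18,0],[26,0,-28,0],[27,0,-30,0],[27,0,-30,0],[27,20,-30,0],[27,50,-30,0],[27,70,-30,0],[27,80,-30,0],[27,80,-30,0],[27,80,-30,0]]]'
python3 - <<'E'
from h import *
snap("wrist","w6")
plan(.668,-.1055,.043,2.6)
E
```

```text
clock: 10.9
tcp_pos: [0.6429, -0.0763, 0.1827]
orientation: [-0.707, 0.707, 0.019, -0.018]
wrist_force: [1.0, 0.1, 0.1]
finger_gap: 0.045
clock: 11.9
tcp_pos: [0.6707, -0.1021, 0.1034]
orientation: [-0.707, 0.707, 0.019, -0.018]
wrist_force: [0.2, -0.2, 0.5]
finger_gap: 0.045
now 11.95 [ 0.6711 -0.1024  0.1039] yaw 3.04 tilt [ 0.002 -0.001 -1.   ] -> t [-3.4 60.9 -2.9] spin 0.4 J6 -0.32
```

View pics/w6.png

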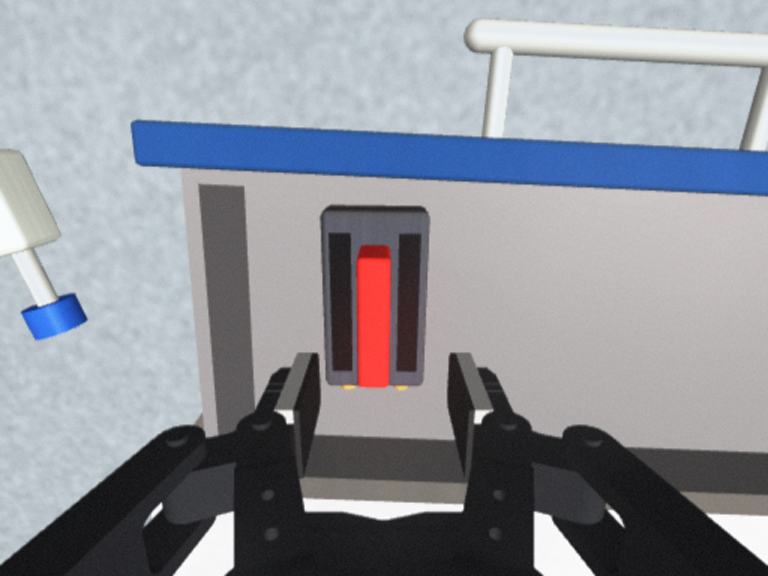

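```bash

python3 -m inch '[[[-2,5,-4,0],[-3,25,-4,0],[-3,42,-4,0],[-3,54,-4,0],[-3,59,-4,0],[-3,59,-4,0]]]'
python3 -m inch '[[[0,0,0,0],[0,0,0,0],[0,0,0,0],[0,0,0,0],[0,0,0,0],[0,0,0,0],[0,0,0,0]]]' 4 70
python3 -m inch '[[[0,-10,0,0],[0,-25,0,0],[0,-45,0,0],[0,-70,0,0],[0,-95,0,0],[0,-120,0,0],[0,-140,0,0],[0,-145,0,0],[0,-145,0,0]]]'
python3 - <<'E'
from h import *
T=np.array([.358,.270]);w=np.deg2rad(-5.6)
p=T+np.array([-np.sin(w),np.cos(w)])*-.037;print(p)
plan(p[0],p[1],.19,-5.6)
E
```

```text
clock: 12.55
tcp_pos: [0.6676, -0.1069, 0.0431]
orientation: [0.707, -0.707, -0.018, 0.019]
wrist_force: [-0.2, 0.0, 0.2]
finger_gap: 0.0451
clock: 13.25
tcp_pos: [0.6686, -0.1069, 0.0446]
orientation: [-0.707, 0.707, 0.019, -0.018]
wrist_force: [0.1, 0.5, 6.2]
finger_gap: 0.0126
clock: 14.15
tcp_pos: [0.6679, -0.1068, 0.1888]
orientation: [-0.707, 0.707, 0.019, -0.018]
wrist_force: [0.3, -0.5, -2.0]
finger_gap: 0.0129
[0.35438943 0.23317659]
now 14.15 [ 0.6679 -0.1068  0.1888] yaw 3.01 tilt [ 0.001 -0.    -1.   ] -> t [-295.2   -1.6  356. ] spin 8.6 J6 -0.33
```

```bash

python3 -m inch '[[[-10,-3,12,0],[-32,-3,38,1],[-58,-3,70,2],[-84,-3,102,3],[-110,-3,133,4],[-136,-3,164,5],[-162,-3,196,6],[-188,-3,227,7],[-214,-3,258,8],[-240,-3,290,9]]]'
python3 -m inch '[[[-20,0,24,0],[-40,0,48,0],[-50,0,60,0],[-55,0,66,0],[-55,0,66,0],[-55,0,66,0],[-55,0,66,0]]]'
python3 - <<'E'
from h import *
snap("wrist","w7")
plan(.3544,.2332,.03,-5.6)
E
```

```text
clock: 15.15
tcp_pos: [0.4103, 0.1709, 0.1896]
orientation: [-0.706, 0.706, -0.038, 0.036]
wrist_force: [0.6, 1.4, -1.7]
finger_gap: 0.0128
clock: 15.85
tcp_pos: [0.3654, 0.241, 0.1909]
orientation: [-0.706, 0.706, -0.037, 0.037]
wrist_force: [0.3, 0.1, -2.2]
finger_gap: 0.0125
now 15.9 [0.3654 0.241  0.191 ] yaw -6.07 tilt [-0. -0. -1.] -> t [-10.1 161.   -8.9] spin -0.5 J6 0.51
```

View pics/w7.png

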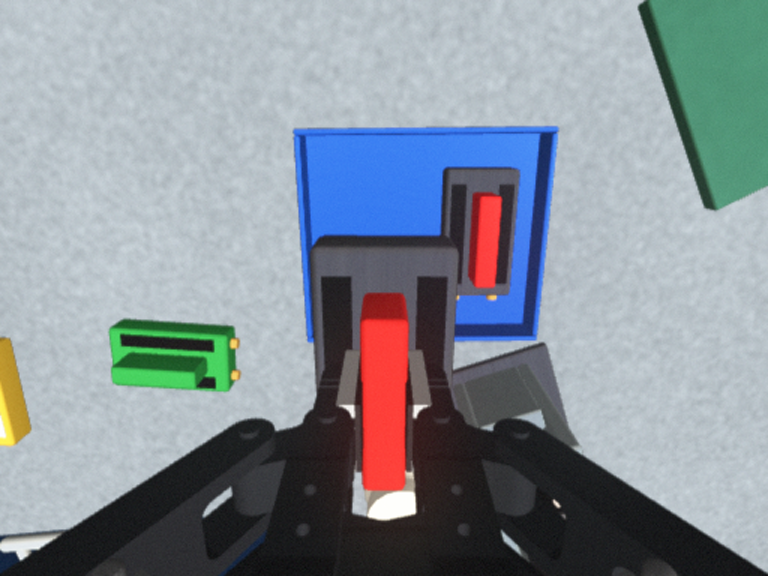

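```bash

python3 -m inch '[[[-4,15,-4,0],[-8,40,-8,0],[-10,70,-9,0],[-10,100,-9,0],[-10,125,-9,0],[-10,142,-9,0],[-10,152,-9,0],[-10,160,-9,0],[-10,163,-9,0],[-10,163,-9,0]]]'
python3 -m inch '[[[0,0,0,0],[0,0,0,0],[0,0,0,0],[0,0,0,0],[0,-10,0,0],[0,-30,0,0],[0,-60,0,0],[0,-95,0,0],[0,-130,0,0],[0,-160,0,0]]]' 45
python3 - <<'E'
from h import *
snap("wrist","w8");snap("scene","s8")
plan(.46,-.18,.24,0)
E
```

```text
clock: 16.9
tcp_pos: [0.3544, 0.2338, 0.0284]
orientation: [0.706, -0.706, 0.037, -0.037]
wrist_force: [-0.3, 0.3, -0.5]
finger_gap: 0.0129
clock: 17.9
tcp_pos: [0.3541, 0.2338, 0.191]
orientation: [0.706, -0.706, 0.036, -0.038]
wrist_force: [0.3, 0.8, -1.0]
finger_gap: 0.0447
now 18.0 [0.3565 0.2348 0.1932] yaw -5.98 tilt [ 0.008  0.003 -1.   ] -> t [ 146.5  -47.4 -401.6] spin -6.0 J6 0.5
```

View pics/w8.png

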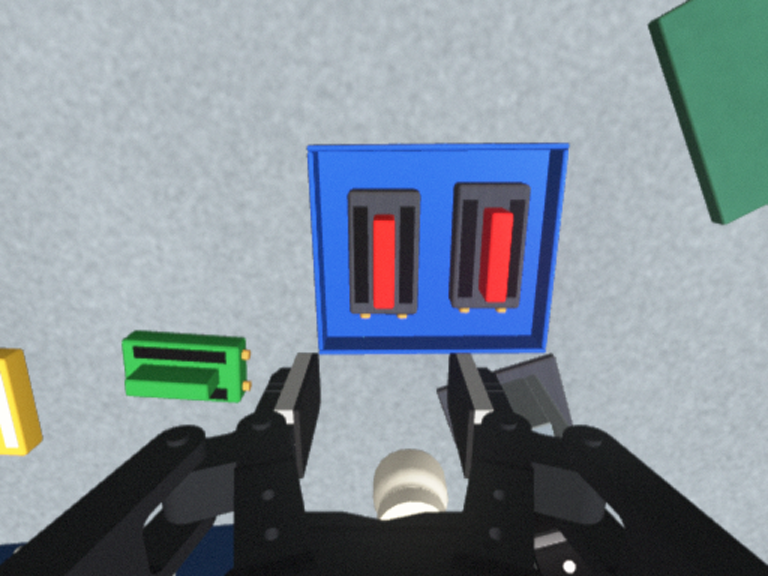

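View pics/s8.png

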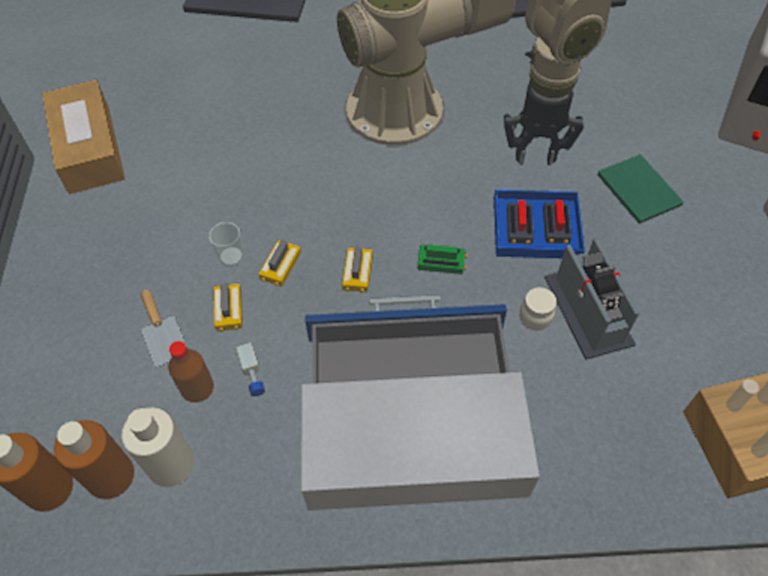

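```bash
python3 -c "
from h import *
plan(.448,-.097,.15,-7.3)"
python3 -m inch '[[[12,0,-34,0],[25,0,-72,0],[38,0,-108,0],[50,0,-144,0],[62,0,-180,0],[75,0,-216,0],[88,0,-252,0],[100,0,-288,0],[112,10,-320,1],[120,20,-335,1]]]'
python3 -m inch '[[[3,10,-4,0],[5,20,-6,0],[5,24,-7,0],[5,24,-7,0],[5,24,-7,0]]]'
python3 - <<'E'
from h import *
snap("wrist","w9")
plan(.448,-.097,.026,-7.3)
E
```

```text
now 18.0 [0.3565 0.2348 0.1932] yaw -5.98 tilt [ 0.008  0.003 -1.   ] -> t [ 125.3   42.8 -320.7] spin 1.3 J6 0.5
clock: 19.0
tcp_pos: [0.4389, -0.1144, 0.1679]
orientation: [-0.706, 0.706, -0.044, 0.044]
wrist_force: [1.0, 0.4, -1.2]
finger_gap: 0.0451
clock: 19.5
tcp_pos: [0.4424, -0.1185, 0.1444]
orientation: [0.706, -0.706, 0.043, -0.043]
wrist_force: [-0.3, 0.3, -0.3]
finger_gap: 0.0452
now 19.55 [ 0.4426 -0.1187  0.1446] yaw -6.91 tilt [ 0. -0. -1.] -> t [  2.7 118.6  22.2] spin 0.4 J6 -0.32
```

View pics/w9.png

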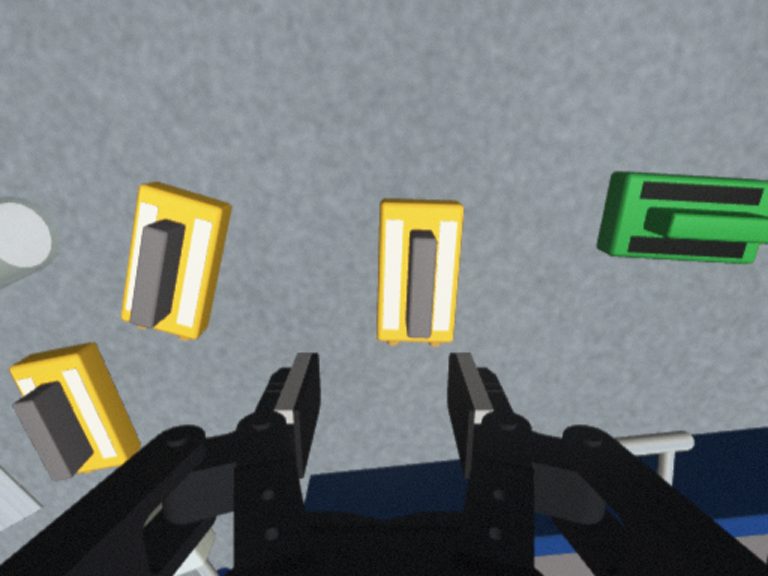

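```bash
python3 - <<'E'
from h import *
im,c=load("w9");m=masks(im)["yellow"]
print(blobs(m))
for a in [(280,180),(118,172),(50,270)]:
    p=back(c,a,.01)
    x,f=fitbox([(c,hullmask(m,a))],p[:2],.09,.05,0,.022,pad=80);print(np.round(x,4),np.rad2deg(x[2]),f)
# rib top centre of the middle one
print(back(c,(422/1.5,284/1.5),.048))
E
```

```text
[([123.3, 166.0], [81, 122, 73, 104, 2561]), ([277.4, 171.6], [251, 133, 58, 98, 2048]), ([57.1, 264.7], [6, 229, 88, 86, 2542])]
[ 0.4485 -0.0981 -0.147 ] -8.423384508457088 0.021887649917987147
[ 0.4236 -0.2494 -0.4258] -24.39890855304088 0.04635642281689001
[ 0.5213 -0.3454  3.221 ] 184.55168515721533 0.14098189221043608
[ 0.44362969 -0.09755659  0.048     ]
```

```bash
python3 -c "
from h import *
plan(.4485,-.0978,.027,-8.2)"
python3 -m inch '[[[2,20,10,1],[3,50,20,1.3],[3,80,20,1.3],[3,100,20,1.3],[3,113,20,1.3],[3,117,20,1.3],[3,117,20,1.3]]]'
python3 -m inch '[[[0,0,0,0],[0,0,0,0],[0,0,0,0],[0,0,0,0],[0,0,0,0],[0,0,0,0],[0,0,0,0]]]' 4 70
python3 -m inch '[[[0,-10,0,0],[0,-25,0,0],[0,-45,0,0],[0,-70,0,0],[0,-95,0,0],[0,-120,0,0],[0,-140,0,0],[0,-155,0,0],[0,-155,0,0]]]'
python3 - <<'E'
from h import *
plan(.668,.09,.19,-.7)
snap("wrist","w10")
E
```

```text
now 19.55 [ 0.4426 -0.1187  0.1446] yaw -6.91 tilt [ 0. -0. -1.] -> t [  3.3 117.6  21.5] spin 1.3 J6 -0.32
clock: 20.25
tcp_pos: [0.4479, -0.0997, 0.0273]
orientation: [0.705, -0.705, 0.051, -0.051]
wrist_force: [0.2, -0.0, 0.1]
finger_gap: 0.0446
clock: 20.95
tcp_pos: [0.4489, -0.1003, 0.0284]
orientation: [-0.705, 0.705, -0.05, 0.052]
wrist_force: [-0.9, 1.3, 5.6]
finger_gap: 0.0124
clock: 21.85
tcp_pos: [0.4492, -0.1006, 0.1849]
orientation: [-0.705, 0.706, -0.05, 0.053]
wrist_force: [-0.2, 0.5, -0.9]
finger_gap: 0.0126
now 21.85 [ 0.4492 -0.1006  0.1849] yaw -8.29 tilt [ 0.004 -0.002 -1.   ] -> t [189.   -4.5 220.2] spin -7.6 J6 -0.25
```

View pics/w10.png

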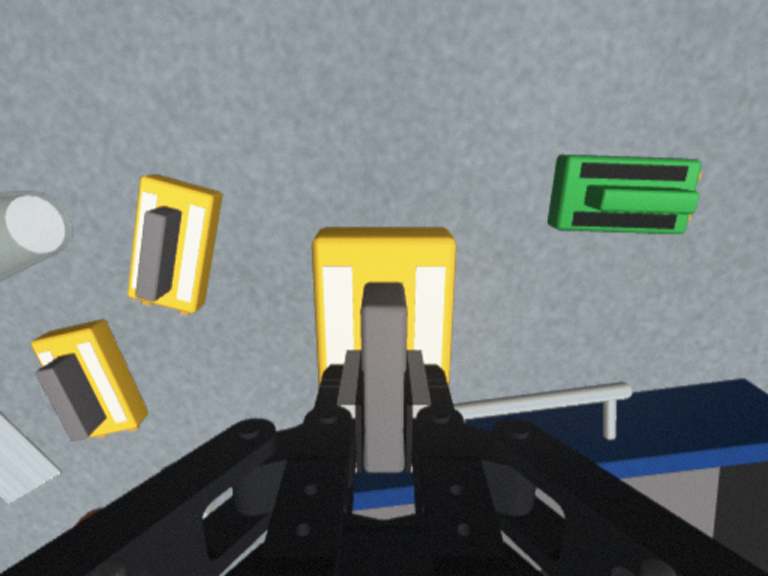

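```bash
python3 - <<'E'
from h import *
im,c=load("w1")
for uv in [(167,262),(636,262),(167,282),(636,282)]: print(back(c,(uv[0]/1.5,uv[1]/1.5),.083))
E
python3 -m inch '[[[8,-4,9,0],[26,-4,30,-1],[47,-4,55,-2],[68,-4,80,-3],[90,-4,104,-4],[112,-4,130,-5],[134,-4,156,-6],[155,-4,181,-7],[174,-4,203,-7.6],[185,-4,215,-7.6]]]'
python3 -m inch '[[[2,0,3,0],[4,0,5,0],[4,0,5,0],[4,0,5,0],[4,0,5,0]]]'
python3 - <<'E'
from h import *
plan(.668,.09,.045,-.7)
snap("wrist","w11")
E
```

```text
[ 0.58946971 -0.19154683  0.083     ]
[0.58816011 0.16448916 0.083     ]
[ 0.60541602 -0.19385406  0.083     ]
[0.60407973 0.16730649 0.083     ]
clock: 22.9
tcp_pos: [0.663, 0.0888, 0.1841]
orientation: [0.707, -0.707, 0.004, -0.003]
wrist_force: [0.2, -1.2, -1.1]
finger_gap: 0.0126
clock: 23.4
tcp_pos: [0.6657, 0.0904, 0.1866]
orientation: [0.707, -0.707, 0.004, -0.005]
wrist_force: [0.2, 0.5, -1.2]
finger_gap: 0.0122
now 23.4 [0.6657 0.0904 0.1866] yaw -0.74 tilt [ 0.  0. -1.] -> t [  2.3 141.6  -0.4] spin -0.0 J6 0.03
```

View pics/w11.png

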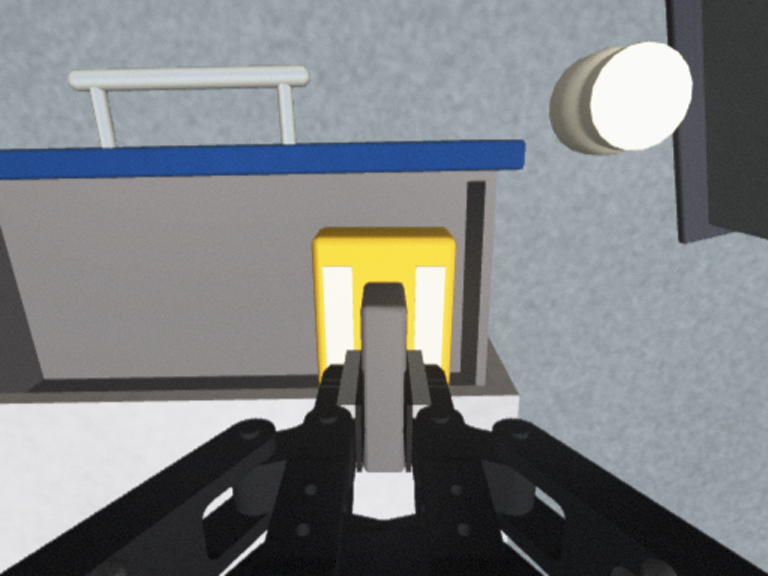

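```bash

python3 -m inch '[[[1,12,0,0],[2,35,0,0],[2,65,0,0],[2,95,0,0],[2,118,0,0],[2,130,0,0],[2,136,0,0],[2,140,0,0],[2,142,0,0],[2,142,0,0]]]'
python3 -m inch '[[[0,0,0,0],[0,0,0,0],[0,0,0,0],[0,0,0,0],[0,-10,0,0],[0,-30,0,0],[0,-60,0,0],[0,-95,0,0],[0,-130,0,0],[0,-150,0,0]]]' 40
python3 - <<'E'
from h import *
snap("wrist","w12");snap("scene","s12")
plan(.4236,-.2494,.19,-24.4)
E
```

```text
clock: 24.45
tcp_pos: [0.673, 0.0908, 0.0504]
orientation: [-0.707, 0.707, -0.0, 0.009]
wrist_force: [1.2, -1.0, 16.5]
finger_gap: 0.0121
clock: 25.45
tcp_pos: [0.6691, 0.0911, 0.1984]
orientation: [0.707, -0.707, 0.003, -0.006]
wrist_force: [0.0, 0.7, 0.5]
finger_gap: 0.0401
now 25.55 [0.6702 0.0911 0.199 ] yaw -0.69 tilt [ 0.007  0.    -1.   ] -> t [-242.5    7.1 -343.4] spin 23.7 J6 0.03
```

View pics/w12.png

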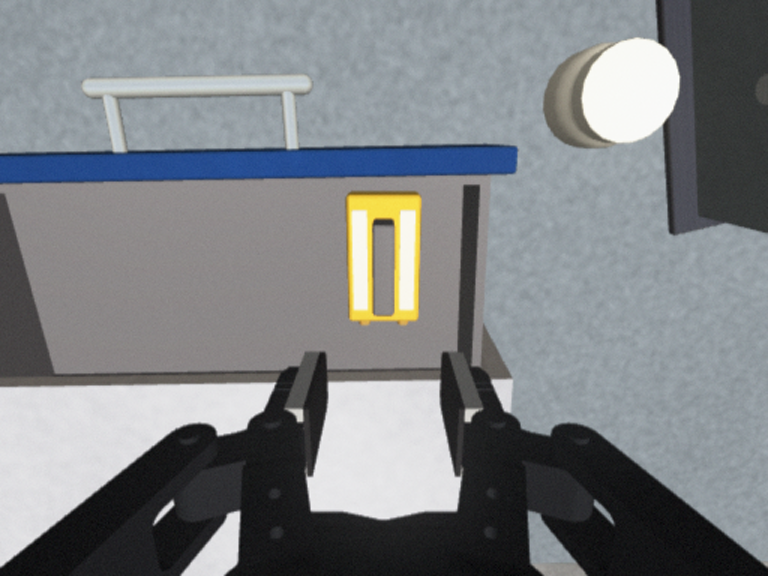

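View pics/s12.png

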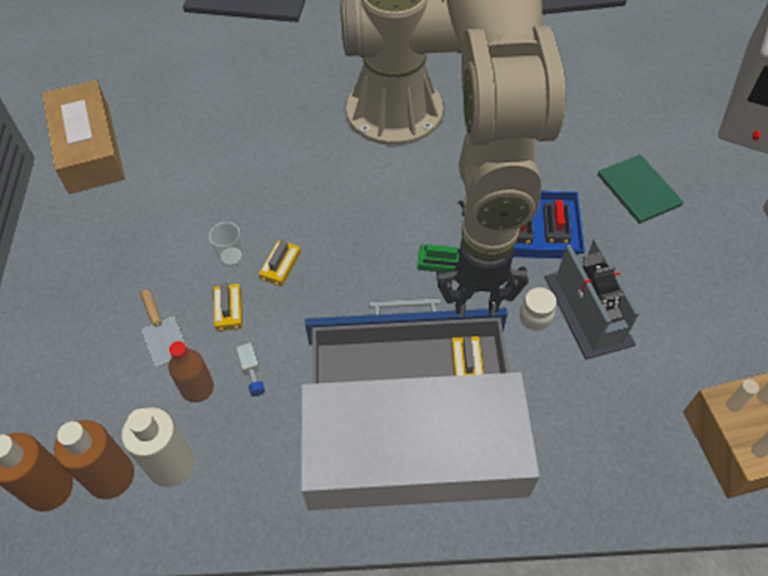

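```bash
python3 - <<'E'
from h import *
c=cam("scene");print(back(c,(231/1.5,256/1.5),0),back(c,(225/1.5,231/1.5),.075))
E
python3 -m inch '[[[-24,0,-34,2.5],[-48,0,-68,5],[-72,0,-102,7.5],[-96,0,-137,10],[-120,0,-171,12.5],[-145,0,-205,15],[-170,0,-240,17.5],[-194,0,-274,20],[-218,0,-308,22.5],[-236,4,-334,23.7]]]'
python3 -m inch '[[[0,2,-2,0],[0,25,-4,0],[0,40,-4,0],[0,45,-4,0],[0,45,-4,0],[0,45,-4,0]]]'
python3 - <<'E'
from h import *
im,c=snap("wrist","w13");m=masks(im)["yellow"]
plan(.4236,-.2494,.15,-24.4)
for b in blobs(m):
    a=b[0];p=back(c,a,.01)
    x,f=fitbox([(c,hullmask(m,a))],p[:2],.09,.05,0,.022,pad=80);print(a,np.round(x,4),np.rad2deg(x[2]),f)
E
```

```text
[ 0.3919102  -0.34771981  0.        ] [ 0.38695178 -0.34586926  0.075     ]
clock: 26.55
tcp_pos: [0.4262, -0.2415, 0.1897]
orientation: [0.691, -0.691, 0.151, -0.15]
wrist_force: [0.3, -1.2, 0.1]
finger_gap: 0.0402
clock: 27.15
tcp_pos: [0.4268, -0.2435, 0.1455]
orientation: [0.691, -0.691, 0.149, -0.149]
wrist_force: [0.4, -0.5, -0.2]
finger_gap: 0.0401
now 27.2 [ 0.427  -0.2437  0.1458] yaw -24.34 tilt [ 0.001 -0.    -1.   ] -> t [-0.8 -4.2 -6.6] spin 0.1 J6 -0.26
[248.5, 168.6] [ 0.4241 -0.2499 -0.4208] -24.11048069272325 0.018037107316044697
[171.5, 268.6] [ 0.6085 -0.5412 -0.8984] -51.47251912074459 1.0
[228.9, 299.4] [ 0.5567 -0.3385  2.479 ] 142.03553787143423 2.13568296516919
```

View pics/w13.png

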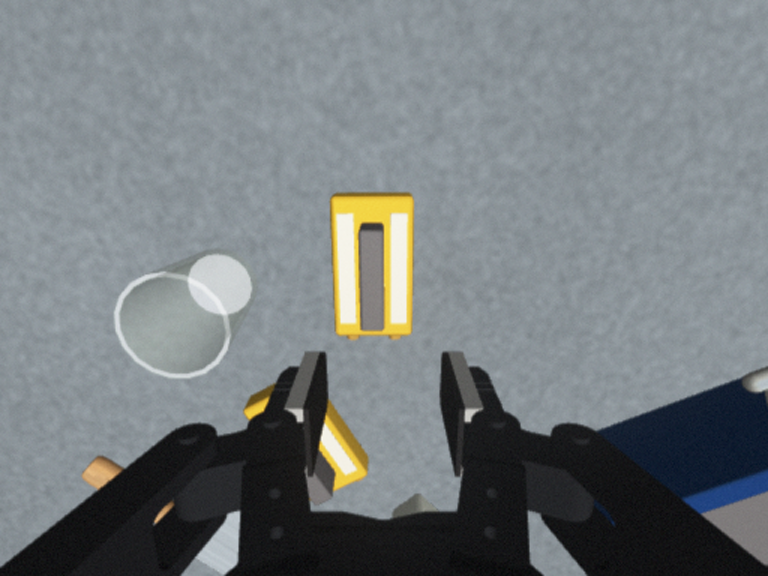

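```bash
python3 -c "
from h import *
plan(.4241,-.2499,.027,-24.1)"
python3 -m inch '[[[0,15,-4,0],[0,45,-7,0],[0,75,-7,0],[0,100,-7,0],[0,114,-7,0],[0,118,-7,0],[0,118,-7,0]]]'
python3 -m inch '[[[0,0,0,0],[0,0,0,0],[0,0,0,0],[0,0,0,0],[0,0,0,0],[0,0,0,0],[0,0,0,0]]]' 4 70
python3 -m inch '[[[0,-10,0,0],[0,-25,0,0],[0,-45,0,0],[0,-70,0,0],[0,-95,0,0],[0,-120,0,0],[0,-140,0,0],[0,-155,0,0],[0,-160,0,0],[0,-160,0,0]]]'
python3 - <<'E'
from h import *
plan(.668,-.015,.19,-.3)
snap("wrist","w14")
E
```

```text
now 27.2 [ 0.427  -0.2437  0.1458] yaw -24.34 tilt [ 0.001 -0.    -1.   ] -> t [ -0.2 118.8  -6.8] spin -0.2 J6 -0.26
clock: 27.9
tcp_pos: [0.4238, -0.2502, 0.0274]
orientation: [0.691, -0.691, 0.149, -0.149]
wrist_force: [0.4, 0.1, 0.2]
finger_gap: 0.0403
clock: 28.6
tcp_pos: [0.4245, -0.2507, 0.0285]
orientation: [-0.691, 0.691, -0.148, 0.15]
wrist_force: [1.3, 1.5, 6.1]
finger_gap: 0.0123
clock: 29.6
tcp_pos: [0.4237, -0.2504, 0.1879]
orientation: [-0.691, 0.691, -0.149, 0.15]
wrist_force: [-0.7, 0.3, -1.9]
finger_gap: 0.0123
now 29.6 [ 0.4237 -0.2504  0.1879] yaw -24.39 tilt [ 0.001 -0.001 -1.   ] -> t [125.3  -2.1 315.3] spin -24.1 J6 -0.27
```

View pics/w14.png

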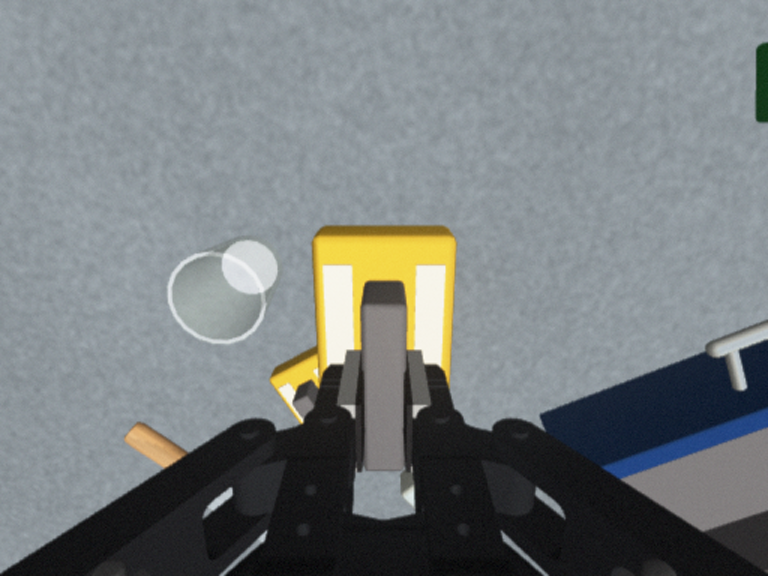

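```bash

python3 -m inch '[[[5,-2,13,-1],[16,-2,40,-3.5],[28,-2,70,-6.5],[40,-2,100,-9.5],[52,-2,130,-12.5],[64,-2,160,-15.5],[76,-2,190,-18],[88,-2,220,-20.5],[100,-2,250,-23],[112,-2,281,-24.1]]]'
python3 -c "
from h import *
plan(.668,-.015,.19,-.3)"
```

```text
clock: 30.65
tcp_pos: [0.642, -0.0384, 0.1877]
orientation: [0.707, -0.707, 0.002, -0.0]
wrist_force: [0.3, 0.0, -2.5]
finger_gap: 0.0127
now 30.65 [ 0.642  -0.0384  0.1877] yaw -0.16 tilt [-0.002  0.001 -1.   ] -> t [26.  -2.3 23.5] spin 0.1 J6 -0.18
```

```bash

python3 -m inch '[[[14,0,13,0],[22,0,20,0],[25,0,23,0],[25,0,23,0],[25,0,23,0],[25,0,23,0]]]'
python3 -c "
from h import *
plan(.668,-.015,.047,-.3)
snap('wrist','w15')"
```

```text
clock: 31.25
tcp_pos: [0.6661, -0.0184, 0.1895]
orientation: [-0.707, 0.707, -0.002, 0.002]
wrist_force: [0.4, 0.1, -1.0]
finger_gap: 0.0129
now 31.25 [ 0.6661 -0.0184  0.1895] yaw -0.36 tilt [-0. -0. -1.] -> t [  1.9 142.5   3.5] spin -0.1 J6 -0.14
```

View pics/w15.png

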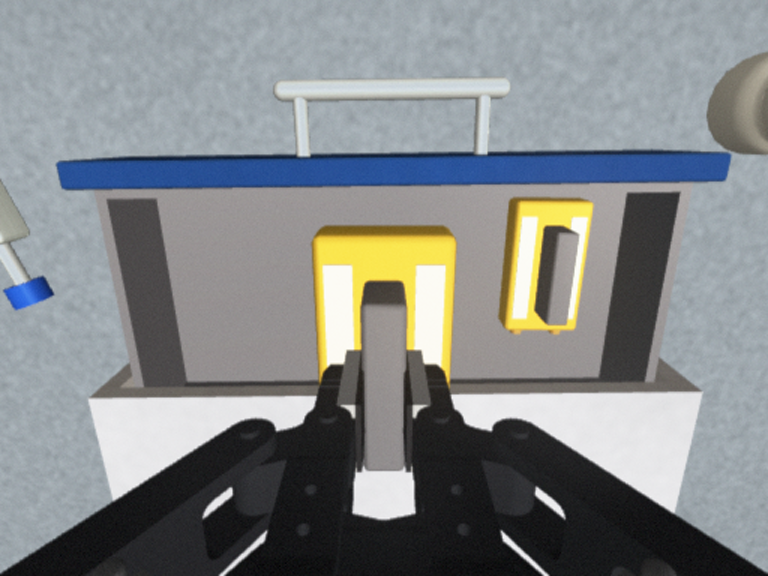

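```bash

python3 -m inch '[[[1,12,1,0],[2,35,3,0],[2,65,3,0],[2,95,3,0],[2,118,3,0],[2,130,3,0],[2,136,3,0],[2,139,3,0],[2,139,3,0]]]'
python3 -m inch '[[[0,0,0,0],[0,0,0,0],[0,0,0,0],[0,0,0,0],[0,-10,0,0],[0,-30,0,0],[0,-60,0,0],[0,-95,0,0],[0,-130,0,0],[0,-150,0,0]]]' 40
python3 - <<'E'
from h import *
im1,_=snap("scene","s16",(100,100,350,300),3);im2,_=snap("side","d16",(150,130,350,320),3)
C={n:cam(n) for n in("scene","side")}
m1=masks(im1)["yellow"];m2=masks(im2)["yellow"]
print(blobs(m1),blobs(m2))
plan(.521,-.3454,.19,4.6)
E
```

```text
clock: 32.2
tcp_pos: [0.6695, -0.0148, 0.0513]
orientation: [-0.707, 0.707, -0.001, 0.003]
wrist_force: [-0.1, 0.5, -2.0]
finger_gap: 0.0126
clock: 33.2
tcp_pos: [0.6698, -0.0148, 0.2048]
orientation: [-0.707, 0.707, -0.0, 0.004]
wrist_force: [1.0, 0.7, 0.8]
finger_gap: 0.0405
[([153.1, 208.8], [143, 189, 18, 32, 220]), ([267.6, 239.4], [261, 225, 16, 28, 118]), ([278.3, 233.9], [274, 225, 8, 27, 56]), ([305.3, 235.5], [301, 225, 13, 25, 101]), ([319.0, 234.0], [314, 225, 9, 24, 41])] [([273.7, 170.8], [258, 161, 29, 17, 166]), ([287.2, 191.2], [274, 180, 24, 18, 141]), ([271.6, 289.4], [253, 274, 39, 27, 334])]
now 33.3 [ 0.6708 -0.0149  0.2054] yaw -0.29 tilt [ 0.008 -0.001 -1.   ] -> t [-148.3   14.6 -331.2] spin -4.9 J6 -0.14
```

View pics/s16.png

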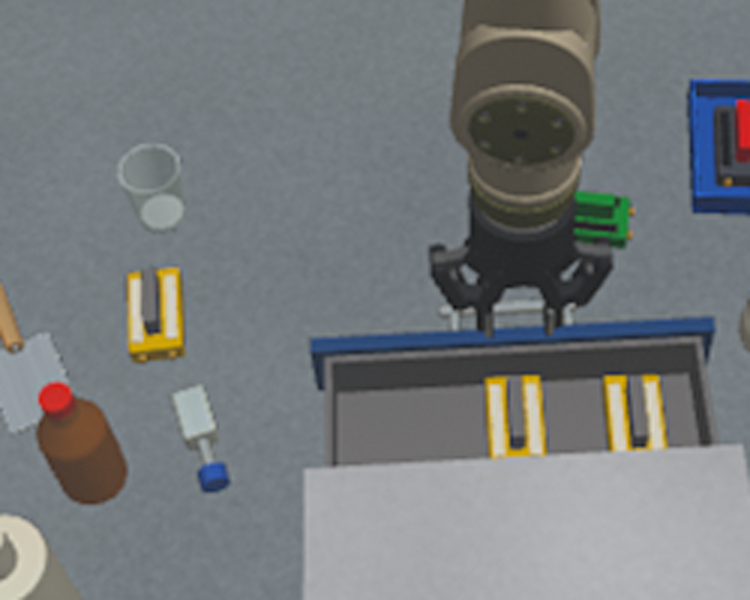

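View pics/d16.png

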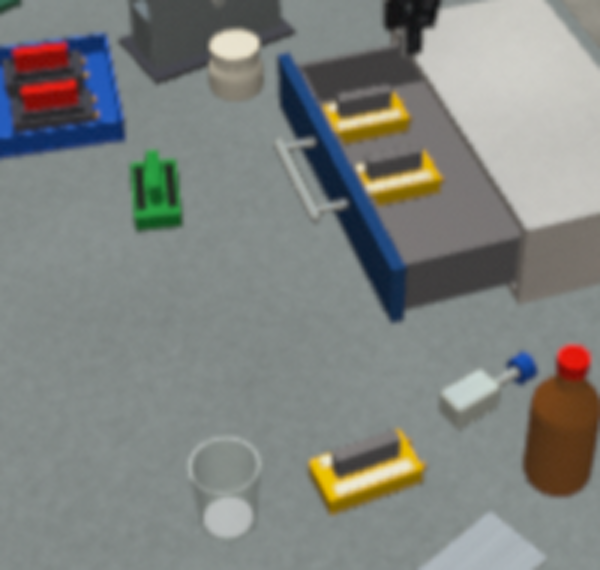

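```bash

python3 -m inch '[[[-16,0,-36,-1],[-36,0,-80,-2],[-56,2,-125,-3],[-76,4,-170,-4],[-96,6,-215,-5],[-116,8,-258,-5],[-134,10,-300,-5],[-145,12,-322,-5],[-148,14,-330,-5],[-148,14,-330,-5]]]'
python3 -m inch '[[[0,10,0,0],[0,30,0,0],[0,45,0,0],[0,45,0,0],[0,45,0,0],[0,45,0,0]]]'
python3 - <<'E'
from h import *
im,c=snap("wrist","w17");m=masks(im)["yellow"]
for b in blobs(m,800):
    a=b[0];p=back(c,a,.01)
    x,f=fitbox([(c,hullmask(m,a))],p[:2],.09,.05,0,.022,pad=80);print(a,np.round(x,4),np.rad2deg(x[2]),f)
    plan(x[0],x[1],.027,np.rad2deg(x[2]))
E
```

```text
clock: 34.3
tcp_pos: [0.5181, -0.3444, 0.185]
orientation: [0.707, -0.706, -0.028, 0.029]
wrist_force: [0.4, 0.6, -1.1]
finger_gap: 0.04
clock: 34.9
tcp_pos: [0.5199, -0.3434, 0.142]
orientation: [-0.706, 0.707, 0.03, -0.029]
wrist_force: [-0.0, 0.3, 0.1]
finger_gap: 0.0402
[254.2, 170.7] [ 0.521  -0.3451  0.0878] 5.030031149027235 0.02166408522113145
now 34.95 [ 0.5199 -0.3437  0.1422] yaw 4.77 tilt [ 0.001 -0.001 -1.   ] -> t [  0.8 115.2  -1.3] spin -0.3 J6 -0.8
```

View pics/w17.png

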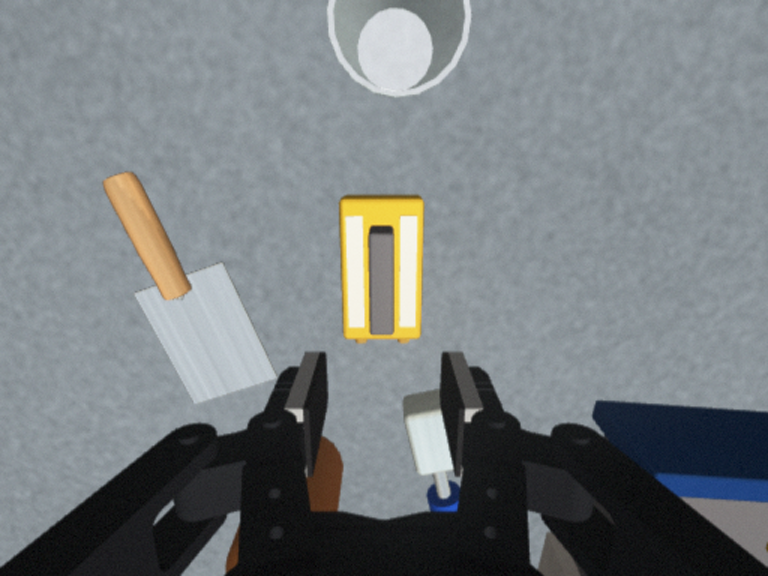

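```bash

python3 -m inch '[[[1,15,-2,0],[1,45,-2,0],[1,75,-2,0],[1,100,-2,0],[1,111,-2,0],[1,115,-2,0],[1,115,-2,0]]]'
python3 -m inch '[[[0,0,0,0],[0,0,0,0],[0,0,0,0],[0,0,0,0],[0,0,0,0],[0,0,0,0],[0,0,0,0]]]' 4 70
python3 -m inch '[[[0,-10,0,0],[0,-25,0,0],[0,-45,0,0],[0,-70,0,0],[0,-95,0,0],[0,-120,0,0],[0,-140,0,0],[0,-155,0,0],[0,-160,0,0],[0,-160,0,0]]]'
python3 - <<'E'
from h import *
plan(.668,-.118,.19,0)
E
```

```text
clock: 35.65
tcp_pos: [0.5206, -0.3461, 0.0268]
orientation: [-0.706, 0.707, 0.029, -0.029]
wrist_force: [-0.7, 0.3, 0.5]
finger_gap: 0.0398
clock: 36.35
tcp_pos: [0.5212, -0.3466, 0.028]
orientation: [-0.706, 0.707, 0.03, -0.028]
wrist_force: [-0.2, 0.2, 5.8]
finger_gap: 0.0124
clock: 37.35
tcp_pos: [0.5204, -0.346, 0.187]
orientation: [-0.706, 0.707, 0.029, -0.029]
wrist_force: [0.1, -0.3, -1.7]
finger_gap: 0.0123
now 37.35 [ 0.5204 -0.346   0.187 ] yaw 4.71 tilt [ 0.001 -0.001 -1.   ] -> t [165.9  -3.  215.1] spin 4.7 J6 -0.8
```

```bash

python3 -m inch '[[[7,-3,9,0],[22,-3,29,1],[42,-3,54,2],[62,-3,80,3],[82,-3,106,4],[102,-3,132,4.7],[122,-3,158,4.7],[142,-3,184,4.7],[156,-3,203,4.7],[163,-3,212,4.7]]]'
python3 -m inch '[[[2,0,2,0],[3,0,2,0],[3,0,2,0],[3,0,2,0],[3,0,2,0]]]'
python3 -c "
from h import *
plan(.668,-.118,.047,0)
snap('wrist','w18')"
```

```text
clock: 38.35
tcp_pos: [0.6656, -0.1179, 0.1877]
orientation: [0.708, -0.707, -0.0, 0.002]
wrist_force: [-0.1, 0.3, -2.1]
finger_gap: 0.0121
clock: 38.85
tcp_pos: [0.6678, -0.1201, 0.1894]
orientation: [-0.707, 0.707, -0.0, 0.0]
wrist_force: [-0.0, 0.2, -1.4]
finger_gap: 0.0122
now 38.85 [ 0.6678 -0.1201  0.1894] yaw -0.07 tilt [ 0. -0. -1.] -> t [1.000e-01 1.424e+02 2.100e+00] spin -0.1 J6 -0.29
```

View pics/w18.png

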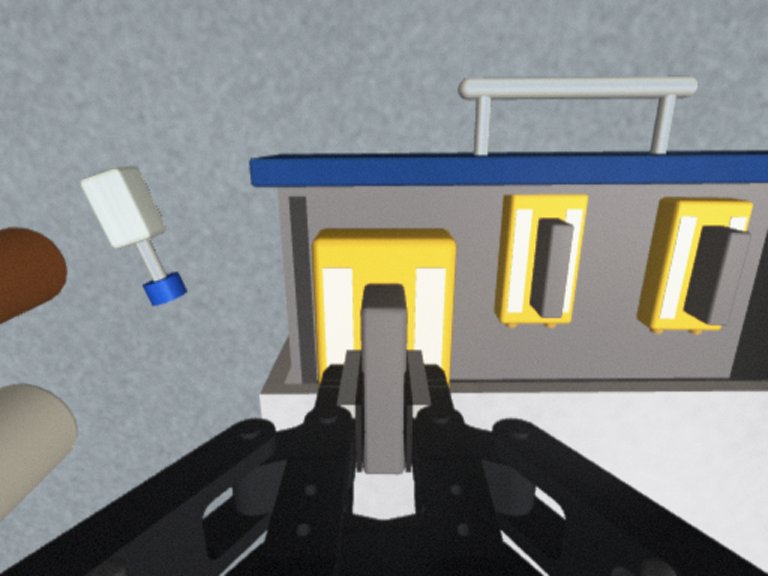

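```bash

python3 -m inch '[[[0,12,2,0],[0,35,4,0],[0,65,4,0],[0,95,4,0],[0,118,4,0],[0,130,4,0],[0,136,4,0],[0,139,4,0],[0,139,4,0]]]'
python3 -m inch '[[[0,0,0,0],[0,0,0,0],[0,0,0,0],[0,0,0,0],[0,-10,0,0],[0,-30,0,0],[0,-60,0,0],[0,-95,0,0],[0,-120,0,0],[0,-140,0,0]]]' 40
python3 -m inch '[[[-20,0,5,0],[-50,0,12,0],[-80,0,20,0],[-110,0,25,0],[-120,0,30,0],[-120,0,30,0],[-120,0,30,0],[-120,0,30,0]]]' 5
python3 - <<'E'
from h import *
snap("wrist","w19");snap("scene","s19",(100,100,400,300),2.5);snap("side","d19",(150,130,350,320),3)
say()
E
```

```text
clock: 39.8
tcp_pos: [0.6688, -0.1152, 0.051]
orientation: [-0.707, 0.707, 0.001, 0.0]
wrist_force: [-0.4, -0.9, -2.3]
finger_gap: 0.0126
clock: 40.8
tcp_pos: [0.6689, -0.1153, 0.1935]
orientation: [-0.707, 0.707, 0.001, 0.001]
wrist_force: [-0.3, -0.4, -0.5]
finger_gap: 0.0404
clock: 41.6
tcp_pos: [0.5496, -0.0856, 0.1904]
orientation: [-0.707, 0.707, 0.001, 0.0]
wrist_force: [0.4, -1.7, 0.8]
finger_gap: 0.005
t 41.75 tcp [ 0.549  -0.0854  0.1899] F [-0.2 -1.3  0.5] gap 0.0046
tool x,y,z cols
 [[ 1. -0. -0.]
 [ 0.  0.  1.]
 [-0. -1.  0.]]
```

View pics/w19.png

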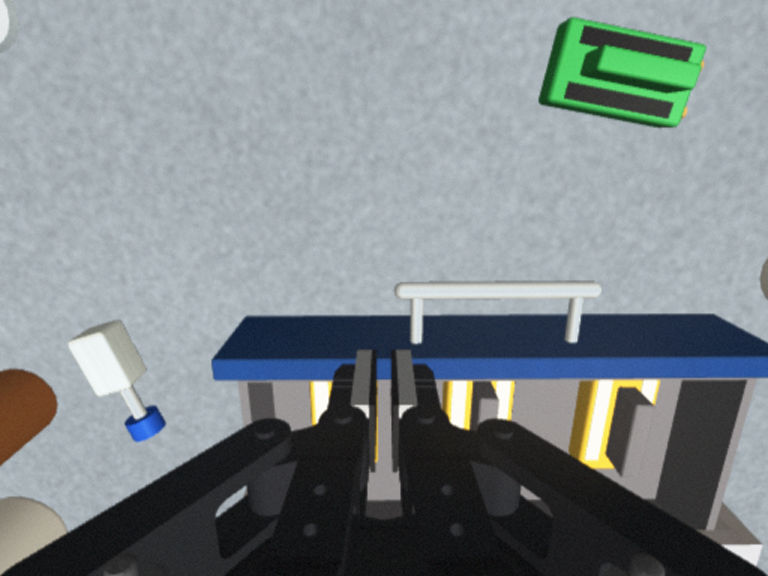

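View pics/s19.png

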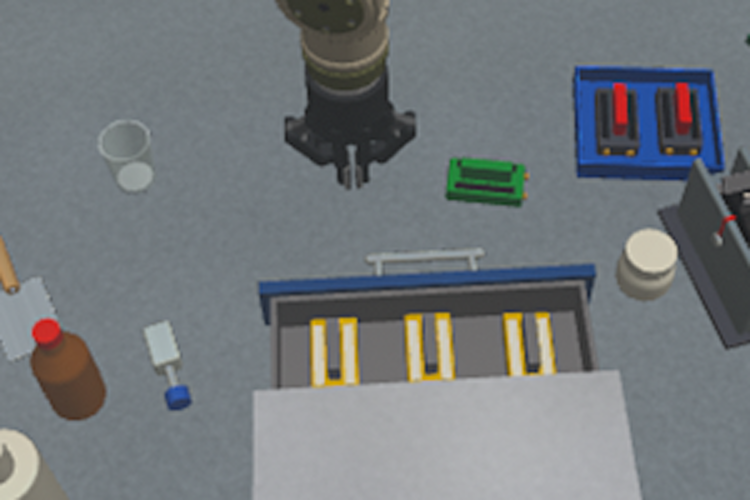

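View pics/d19.png

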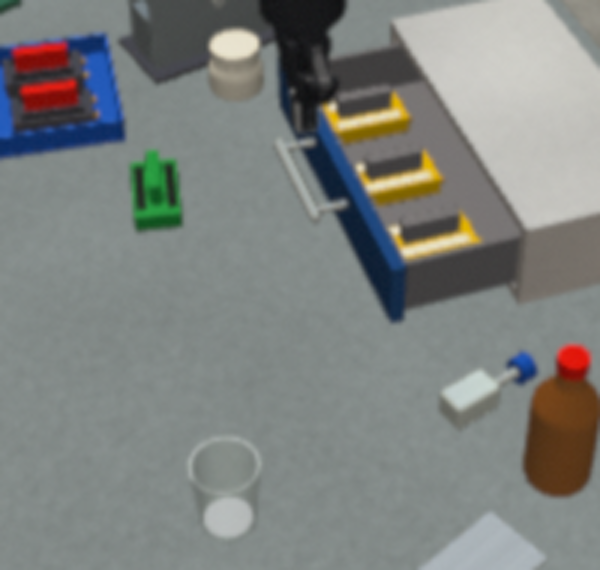

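```bash

python3 -m inch '[[[-10,0,20,0],[-30,0,45,0],[-45,10,65,0],[-54,30,73,0],[-54,60,73,0],[-54,90,73,0],[-54,120,73,0],[-54,138,73,0],[-54,142,73,0],[-54,142,73,0]]]' 0
python3 - <<'E'
from h import *
plan(.535,-.013,.05,0)
snap("wrist","w20")
E
```

```text
clock: 42.75
tcp_pos: [0.4941, -0.0122, 0.0477]
orientation: [0.707, -0.707, 0.0, 0.001]
wrist_force: [0.3, 0.1, 0.2]
finger_gap: 0.0001
now 42.75 [ 0.4941 -0.0122  0.0477] yaw 0.0 tilt [-0.001  0.    -1.   ] -> t [40.9 -2.3 -0.8] spin 0.0 J6 -0.19
```

View pics/w20.png

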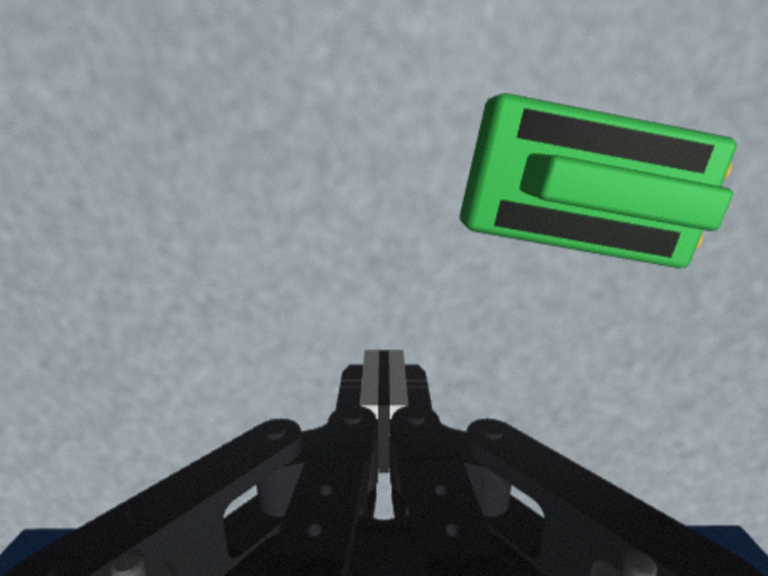

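```bash

python3 -m inch '[[[15,0,0,0],[28,0,0,0],[38,0,0,0],[46,0,0,0],[56,0,0,0],[66,0,0,0],[76,0,0,0],[86,0,0,0],[96,0,0,0],[106,0,0,0]]]'
python3 -m inch '[[[10,0,0,0],[20,0,0,0],[30,0,0,0],[38,0,0,0],[44,0,0,0],[49,0,0,0],[49,0,0,0]]]'
python3 - <<'E'
from h import *
say()
snap("side","d21",(150,90,350,320),2.5)
E
```

```text
clock: 43.8
tcp_pos: [0.6009, -0.012, 0.0481]
orientation: [0.707, -0.707, -0.0, 0.0]
wrist_force: [-1.3, 1.1, 0.9]
finger_gap: 0.0
clock: 44.5
tcp_pos: [0.6502, -0.0124, 0.0483]
orientation: [-0.707, 0.707, 0.0, 0.0]
wrist_force: [-0.1, 0.5, -0.4]
finger_gap: 0.0001
t 44.5 tcp [ 0.6502 -0.0124  0.0483] F [-0.1  0.5 -0.4] gap 0.0001
tool x,y,z cols
 [[ 1.     0.001 -0.   ]
 [ 0.    -0.     1.   ]
 [ 0.001 -1.    -0.   ]]
```

View pics/d21.png

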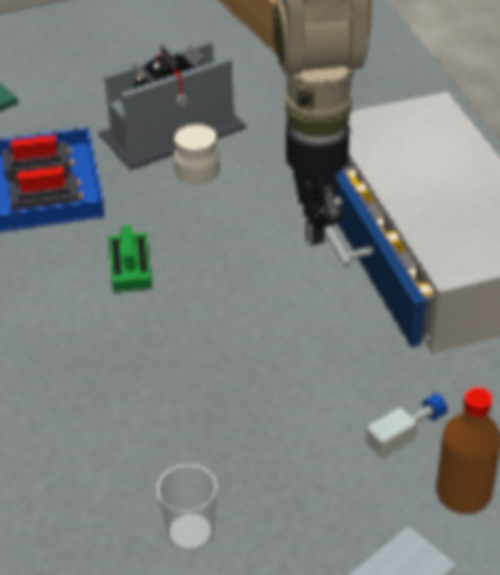

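```bash

python3 -m inch '[[[4,0,0,0],[8,0,0,0],[11,0,0,0],[13,0,0,0],[15,0,0,0],[15,0,0,0]]]'
python3 -m inch '[[[2,0,0,0],[4,0,0,0],[6,0,0,0],[6,0,0,0]]]'
python3 -m inch '[[[2,0,0,0],[3,0,0,0],[3,0,0,0]]]'
```

```text
clock: 45.15
tcp_pos: [0.664, -0.0121, 0.0482]
orientation: [0.707, -0.707, 0.0, 0.0]
wrist_force: [-1.7, -0.7, 0.5]
finger_gap: 0.0
clock: 45.55
tcp_pos: [0.6642, -0.0121, 0.048]
orientation: [-0.707, 0.707, -0.004, -0.004]
wrist_force: [-17.3, -1.1, 11.9]
finger_gap: 0.0001
clock: 45.85
tcp_pos: [0.6643, -0.0121, 0.048]
orientation: [-0.707, 0.707, -0.006, -0.006]
wrist_force: [-26.0, -0.5, 17.1]
finger_gap: -0.0001
```

```bash

python3 -m inch '[[[-10,0,0,0],[-25,0,0,0],[-45,0,0,0],[-70,0,0,0],[-70,-30,0,0],[-70,-70,0,0],[-80,-110,0,0],[-100,-140,0,0],[-120,-150,0,0],[-120,-150,0,0]]]'
python3 - <<'E'
from h import *
snap("side","d22",(130,70,370,310),2.5);snap("wrist","w22")
plan(.47,.26,.27,13)
E
```

```text
clock: 46.85
tcp_pos: [0.5532, -0.0121, 0.2012]
orientation: [-0.707, 0.707, 0.002, 0.002]
wrist_force: [0.8, 0.1, -0.0]
finger_gap: -0.0001
now 46.95 [ 0.554  -0.0122  0.1986] yaw 0.01 tilt [ 0.002 -0.    -1.   ] -> t [-83.8 -71.6 272.2] spin -13.0 J6 -0.17
```

View pics/d22.png

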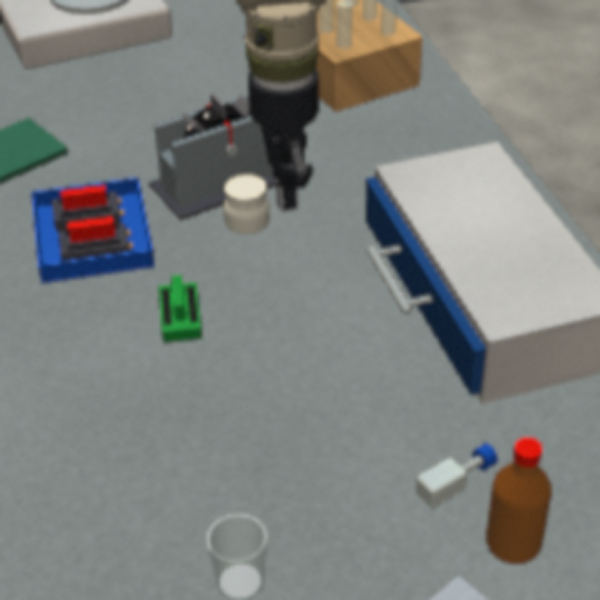

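View pics/w22.png

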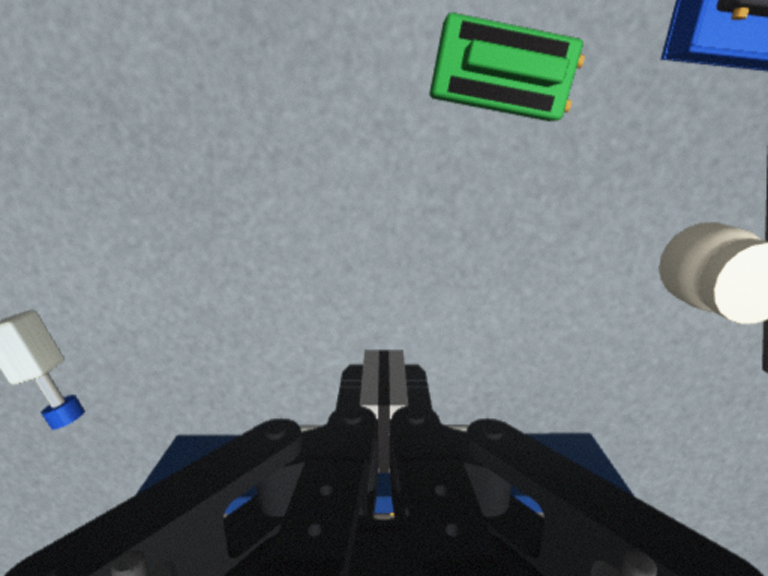

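```bash
python3 -c "
from h import *
plan(.60,.343,.29,13)"
python3 -m inch '[[[2,-20,10,-1],[4,-50,30,-3],[8,-75,65,-5],[15,-90,110,-7],[22,-90,155,-9],[29,-90,200,-11],[36,-90,245,-13],[42,-90,290,-13],[45,-90,325,-13],[46,-90,355,-13]]]' 0
python3 -m inch '[[[0,0,0,0],[0,0,0,0],[0,0,0,0],[0,0,0,0]]]'
python3 - <<'E'
from h import *
snap("wrist","w23");say()
E
```

```text
now 46.95 [ 0.554  -0.0122  0.1986] yaw 0.01 tilt [ 0.002 -0.    -1.   ] -> t [ 46.3 -91.3 355.2] spin -13.0 J6 -0.17
clock: 47.95
tcp_pos: [0.5997, 0.3456, 0.2855]
orientation: [-0.702, 0.703, 0.08, -0.081]
wrist_force: [0.3, 0.7, -0.4]
finger_gap: 0.0004
clock: 48.35
tcp_pos: [0.5995, 0.3416, 0.2881]
orientation: [-0.703, 0.703, 0.079, -0.08]
wrist_force: [-0.2, -0.6, -0.3]
finger_gap: -0.0001
t 48.4 tcp [0.5995 0.3416 0.2884] F [ 0.2 -0.6  0.6] gap -0.0001
tool x,y,z cols
 [[ 0.975  0.    -0.223]
 [ 0.223  0.     0.975]
 [ 0.    -1.    -0.   ]]
```

View pics/w23.png

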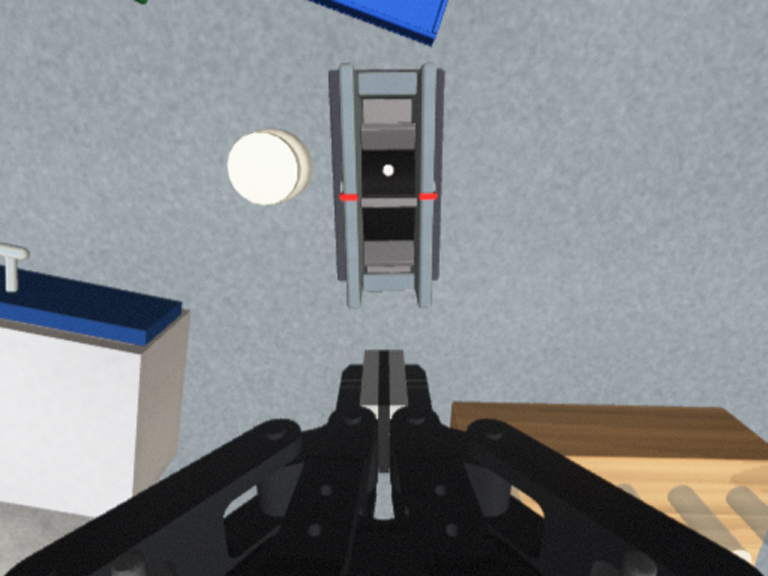

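```bash
cat >> h.py <<'E'
def wheel_pts(A,yaw,q,k,r,hw=.018):
    a=q-.3927-.7854*k;ex=np.array([np.cos(yaw),np.sin(yaw),0]);ey=np.array([-np.sin(yaw),np.cos(yaw),0])
    c=np.array(A)+r*(np.sin(a)*ex+np.cos(a)*np.array([0,0,1]));return np.array([c-hw*ey,c+hw*ey])
E
python3 - <<'E'
from h import *
im,c=load("w23")
B=lambda u,v,z:back(c,(u/1.5,v/1.5),z)
for nm,uv,z in [("redL",(348,197),.112),("redR",(428,196),.112),("nearL",(346,65),.112),("nearR",(430,65),.112),("farL",(353,305),.112),("farR",(425,305),.112),("ridge",(388,202),.141),("dot",(388,170),.121)]: print(nm,B(*uv,z))
cv2.imwrite("pics/w23z.png",cv2.resize(im[35:215,205:305],None,fx=3.3,fy=3.3,interpolation=cv2.INTER_CUBIC))
E
```

```text
redL [0.56644091 0.30763636 0.112     ]
redR [0.55313987 0.36209337 0.112     ]
nearL [0.48443925 0.28945125 0.112     ]
nearR [0.47228107 0.34210678 0.112     ]
farL [0.64474267 0.32760715 0.112     ]
farR [0.63246229 0.38065975 0.112     ]
ridge [0.55980704 0.33461251 0.141     ]
dot [0.54168151 0.33054729 0.121     ]
```

View pics/w23z.png

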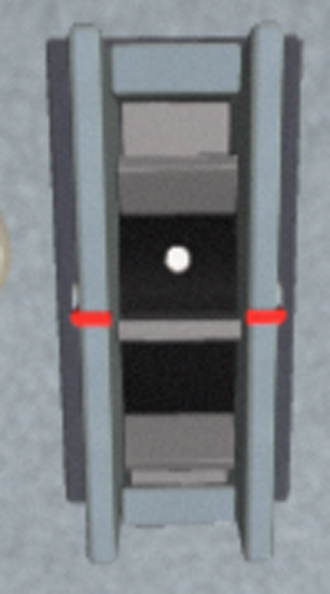

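```bash
python3 - <<'E'
from h import *
im,c=load("w23");A=(.559,.335,.075);w=np.deg2rad(13.4)
for q in (.3,.35,.4,.45,.5):
    print(q,[np.round(proj(c,wheel_pts(A,w,q,k,r)).mean(0)[1],1) for k in(1,0,-1) for r in(.066,.049)],"dot",proj(c,wheel_pts(A,w,q,.5,.048)).mean(0)[1])
print("obs 83.5 99.5 | tip 134.7 | 176 160 ; dot",259/3.3+35)
E
```

```text
0.3 [np.float64(78.6), np.float64(92.5), np.float64(127.4), np.float64(127.1), np.float64(172.5), np.float64(159.7)] dot 108.49290967876695
0.35 [np.float64(80.8), np.float64(94.2), np.float64(131.0), np.float64(129.6), np.float64(174.3), np.float64(161.0)] dot 110.75214759210002
0.4 [np.float64(83.2), np.float64(96.0), np.float64(134.4), np.float64(132.1), np.float64(175.8), np.float64(162.3)] dot 113.06124231727739
0.45 [np.float64(85.8), np.float64(97.8), np.float64(137.9), np.float64(134.5), np.float64(177.3), np.float64(163.4)] dot 115.41179754742711
0.5 [np.float64(88.5), np.float64(99.8), np.float64(141.3), np.float64(136.9), np.float64(178.5), np.float64(164.4)] dot 117.79518927426034
obs 83.5 99.5 | tip 134.7 | 176 160 ; dot 113.48484848484848
```

```bash
python3 - <<'E'
from h import *
m=env.camera_model("wrist");T=np.array(m["mount"]);K=np.array([[m["fx"],0,m["cx"]],[0,m["fy"],m["cy"]],[0,0,1]])
def pt(p):
    y=np.linalg.inv(T)@np.r_[np.array(p)/1000,1];v=K@y[:3];return np.round(v[:2]/v[2]*1.5)
for dy in(-10,-5,0,5,10): print(dy,[pt((x,dy,0)) for x in(-11,11)], pt((-11,dy,7))-pt((-11,dy,-7)))
plan(.5405,.3306,.16,13.4)
im,c=load("w23")
cv2.imwrite("pics/w23f.png",cv2.resize(im[220:330,210:302],None,fx=6,fy=5,interpolation=cv2.INTER_CUBIC))
E
```

```text
-10 [array([386., 356.]), array([385., 414.])] [43.  1.]
-5 [array([386., 350.]), array([385., 406.])] [41.  0.]
0 [array([386., 343.]), array([385., 398.])] [41.  0.]
5 [array([385., 337.]), array([385., 391.])] [39.  0.]
10 [array([385., 332.]), array([385., 384.])] [37.  0.]
now 48.4 [0.5995 0.3416 0.2884] yaw 12.91 tilt [ 0.  0. -1.] -> t [-60.  128.4   2.5] spin -0.5 J6 0.18
```

View pics/w23f.png

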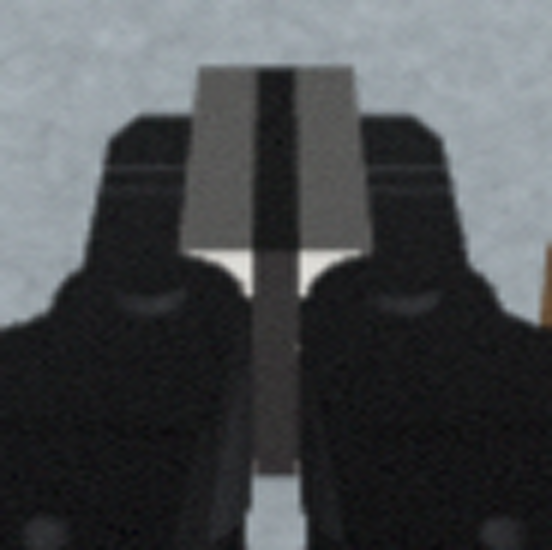

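```bash

python3 -m inch '[[[-15,0,1,-0.5],[-35,10,2,-0.5],[-50,30,2.5,-0.5],[-60,60,2.5,-0.5],[-60,90,2.5,-0.5],[-60,115,2.5,-0.5],[-60,128,2.5,-0.5],[-60,128,2.5,-0.5],[-60,128,2.5,-0.5]]]'
python3 - <<'E'
from h import *
snap("wrist","w24");snap("side","d24",(170,60,290,170),5)
plan(.5405,.3306,.126,13.4)
E
```

```text
clock: 49.3
tcp_pos: [0.5408, 0.3316, 0.1613]
orientation: [0.702, -0.702, -0.083, 0.083]
wrist_force: [0.5, 0.2, -0.2]
finger_gap: -0.0003
now 49.4 [0.5413 0.3321 0.1621] yaw 13.49 tilt [ 0.003  0.001 -1.   ] -> t [-1.2 36.1 -1.3] spin 0.1 J6 0.19
```

View pics/w24.png

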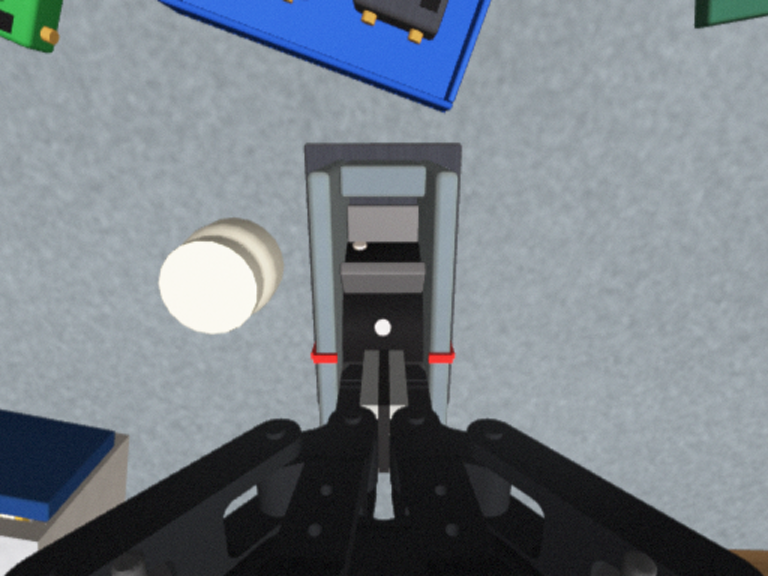

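View pics/d24.png

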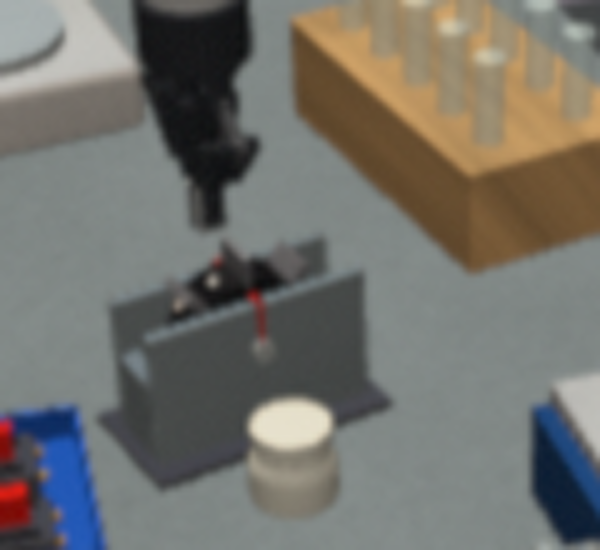

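```bash
python3 - <<'E'
from h import *
im,c=load("d22")
cv2.imwrite("pics/d22z.png",cv2.resize(im[130:240,260:380],None,fx=6,fy=5,interpolation=cv2.INTER_CUBIC))
cs=cam("side")
# bar ends in d22 crop (2.5x, offset 130,70)
for uv in [(371,249),(406,305)]: print(back(cs,(uv[0]/2.5+130,uv[1]/2.5+70),.062))
im2,_=snap("scene","s25");cv2.imwrite("pics/s25z.png",cv2.resize(im2[180:290,190:350],None,fx=4.5,fy=4.5,interpolation=cv2.INTER_CUBIC))
E
```

```text
[0.68099581 0.04507092 0.062     ]
[ 0.6834974 -0.0696835  0.062    ]
```

View pics/d22z.png

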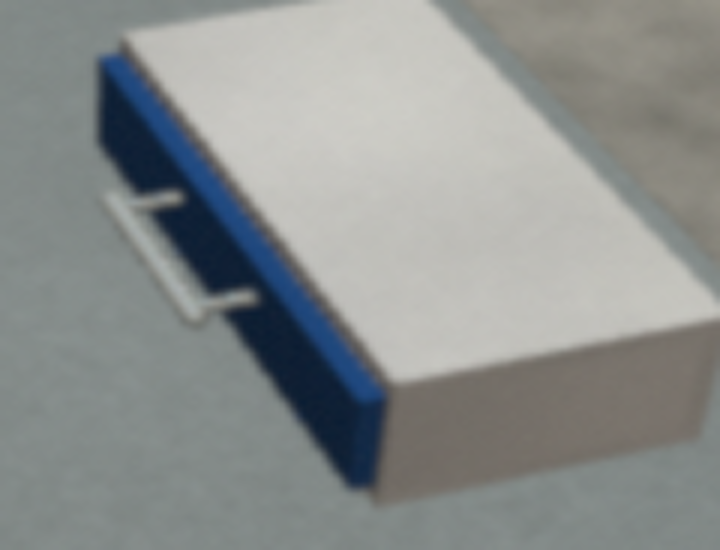

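View pics/s25z.png

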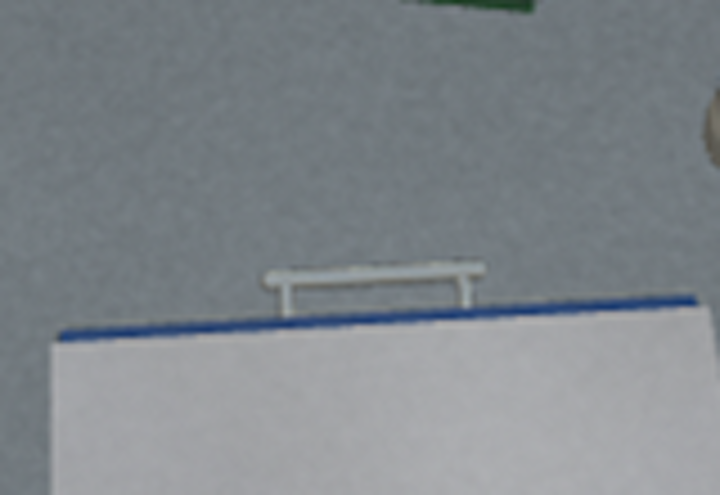

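```bash
python3 -c "
from h import *
plan(.5405,.3306,.126,13.4)"
python3 -m inch '[[[-1,10,-1,0],[-1,20,-1,0],[-1,30,-1,0],[-1,36,-1,0],[-1,36,-1,0],[-1,36,-1,0]]]'
python3 -m inch '[[[6,0,0,0],[12,0,0,0],[18,0,0,0],[24,0,0,0],[30,0,0,0],[36,0,0,0],[40,0,0,0],[43,0,0,0],[43,0,0,0],[43,0,0,0]]]'
python3 - <<'E'
from h import *
say();snap("side","d26",(170,60,290,170),5);snap("wrist","w26")
E
```

```text
now 49.45 [0.5412 0.3321 0.162 ] yaw 13.5 tilt [ 0.003  0.001 -1.   ] -> t [-1.2 36.  -1.4] spin 0.1 J6 0.19
clock: 50.05
tcp_pos: [0.5392, 0.3306, 0.124]
orientation: [-0.702, 0.702, 0.083, -0.083]
wrist_force: [0.7, 0.4, 1.1]
finger_gap: -0.0002
clock: 51.05
tcp_pos: [0.5823, 0.3409, 0.1247]
orientation: [0.702, -0.702, -0.084, 0.082]
wrist_force: [-0.8, 0.1, 0.1]
finger_gap: -0.0002
t 51.05 tcp [0.5823 0.3409 0.1247] F [-0.8  0.1  0.1] gap -0.0002
tool x,y,z cols
 [[ 0.972  0.002 -0.233]
 [ 0.233  0.001  0.972]
 [ 0.002 -1.     0.   ]]
```

View pics/d26.png

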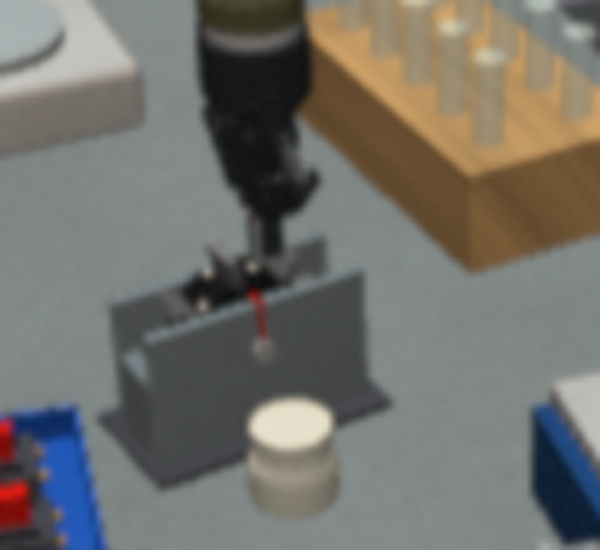

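View pics/w26.png

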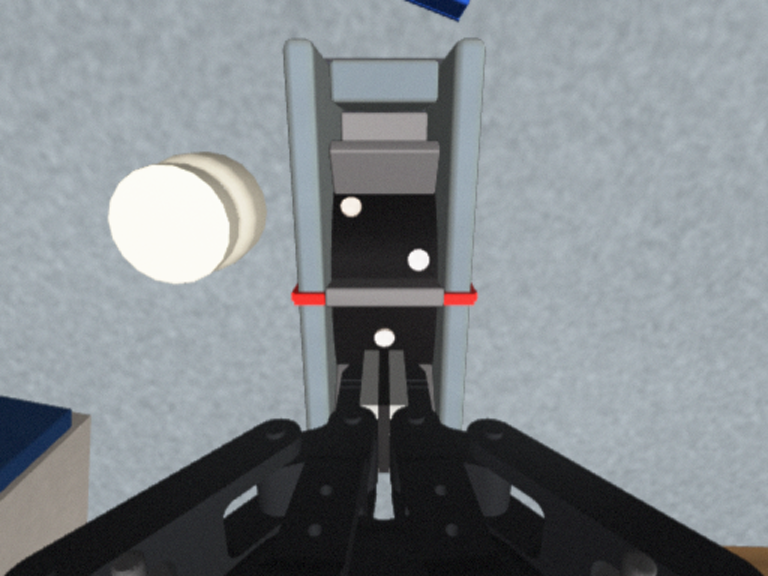

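```bash
python3 - <<'E'
from h import *
im,c=load("w26");A=(.559,.335,.075);w=np.deg2rad(13.4)
for q in (.95,1.0,1.05,1.1,1.15,1.2):
    print(q,[np.round(1.5*proj(c,wheel_pts(A,w,q,k,r)).mean(0)[1],1) for k in(2,1) for r in(.066,.049)],"dot1",1.5*proj(c,wheel_pts(A,w,q,.5,.048)).mean(0)[1],"dots2",1.5*proj(c,wheel_pts(A,w,q,1.5,.048)).mean(0)[1])
print("obs ridge2 tip ~145, root 194; ridge1 tip center 297; dot1 338; dots2 mid 233")
E
```

```text
0.95 [np.float64(134.3), np.float64(176.5), np.float64(278.7), np.float64(274.9)] dot1 326.32356509185524 dots2 220.55188173942523
1.0 [np.float64(140.1), np.float64(180.9), np.float64(289.7), np.float64(282.1)] dot1 331.96291741374046 dots2 227.03016541628367
1.05 [np.float64(146.5), np.float64(185.6), np.float64(300.5), np.float64(289.3)] dot1 337.31503835242245 dots2 233.6914702580445
1.1 [np.float64(153.4), np.float64(190.6), np.float64(311.1), np.float64(296.3)] dot1 342.36334962565434 dots2 240.50574829358484
1.15 [np.float64(161.0), np.float64(195.9), np.float64(321.4), np.float64(303.2)] dot1 347.09388563380344 dots2 247.44137107032097
1.2 [np.float64(169.1), np.float64(201.6), np.float64(331.3), np.float64(310.0)] dot1 351.49527273432403 dots2 254.4654515044727
obs ridge2 tip ~145, root 194; ridge1 tip center 297; dot1 338; dots2 mid 233
```

```bash

python3 -m inch '[[[-3,-4,0,0],[-3,-18,0,0],[-3,-31,0,0],[-15,-33,0,0],[-35,-33,0,0],[-50,-33,0,0],[-52,-30,0,0],[-52,-15,0,0],[-52,0,0,0],[-52,0,0,0]]]'
python3 -m inch '[[[0,0,0,0],[6,0,0,0],[13,0,0,0],[20,0,0,0],[27,0,0,0],[34,0,0,0],[41,0,0,0],[47,0,0,0],[52,0,0,0],[52,0,0,0]]]'
python3 - <<'E'
from h import *
say();snap("wrist","w27")
im,c=load("w27");A=(.559,.335,.075);w=np.deg2rad(13.4)
for q in (1.7,1.75,1.8,1.85,1.9):
    print(q,[np.round(1.5*proj(c,wheel_pts(A,w,q,k,r)).mean(0)[1],1) for k in(3,2) for r in(.066,.049)])
E
```

```text
clock: 52.15
tcp_pos: [0.5302, 0.3281, 0.1226]
orientation: [-0.702, 0.702, 0.082, -0.084]
wrist_force: [0.1, -0.3, -0.3]
finger_gap: -0.0002
clock: 53.15
tcp_pos: [0.5823, 0.3407, 0.1237]
orientation: [-0.702, 0.702, 0.083, -0.083]
wrist_force: [-0.7, -0.6, -0.0]
finger_gap: -0.0004
t 53.15 tcp [0.5823 0.3407 0.1237] F [-0.7 -0.6 -0. ] gap -0.0004
tool x,y,z cols
 [[ 0.972  0.001 -0.233]
 [ 0.233 -0.     0.972]
 [ 0.    -1.    -0.   ]]
1.7 [np.float64(131.4), np.float64(174.7), np.float64(272.7), np.float64(271.4)]
1.75 [np.float64(136.8), np.float64(178.8), np.float64(283.8), np.float64(278.7)]
1.8 [np.float64(142.7), np.float64(183.3), np.float64(294.8), np.float64(286.0)]
1.85 [np.float64(149.3), np.float64(188.1), np.float64(305.6), np.float64(293.2)]
1.9 [np.float64(156.5), np.float64(193.3), np.float64(316.2), np.float64(300.2)]
```

View pics/w27.png

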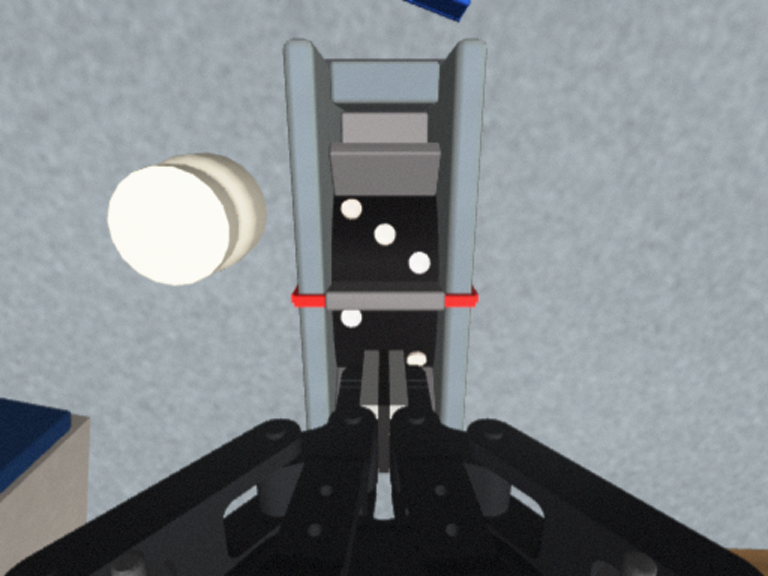

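```bash

python3 -m inch '[[[-3,-4,0,0],[-3,-18,0,0],[-3,-31,0,0],[-15,-33,0,0],[-35,-33,0,0],[-50,-33,0,0],[-52,-30,0,0],[-52,-15,0,0],[-52,0,0,0],[-52,0,0,0]]]'
python3 -m inch '[[[0,0,0,0],[6,0,0,0],[12,0,0,0],[18,0,0,0],[24,0,0,0],[29,0,0,0],[33,0,0,0],[35,0,0,0],[35,0,0,0],[35,0,0,0]]]'
python3 - <<'E'
from h import *
say();snap("wrist","w28")
im,c=load("w28");A=(.559,.335,.075);w=np.deg2rad(13.4)
for q in (2.25,2.3,2.35,2.4,2.45):
    print(q,[np.round(1.5*proj(c,wheel_pts(A,w,q,k,r)).mean(0)[1],1) for k in(4,3) for r in(.066,.049)],"face3",1.5*proj(c,wheel_pts(A,w,q,2.5,.048)).mean(0)[1])
E
```

```text
clock: 54.2
tcp_pos: [0.5303, 0.3282, 0.1227]
orientation: [-0.702, 0.702, 0.083, -0.084]
wrist_force: [-0.3, 0.1, -1.1]
finger_gap: -0.0003
clock: 55.2
tcp_pos: [0.5649, 0.3366, 0.1241]
orientation: [-0.702, 0.702, 0.083, -0.083]
wrist_force: [-2.2, -0.6, 0.5]
finger_gap: -0.0004
t 55.2 tcp [0.5649 0.3366 0.1241] F [-2.2 -0.6  0.5] gap -0.0004
tool x,y,z cols
 [[ 0.972  0.    -0.233]
 [ 0.233 -0.     0.972]
 [ 0.    -1.    -0.   ]]
2.25 [np.float64(165.1), np.float64(207.2), np.float64(277.5), np.float64(287.2)] face3 341.03403079427267
2.3 [np.float64(168.4), np.float64(210.0), np.float64(288.0), np.float64(294.2)] face3 347.45997084996094
2.35 [np.float64(172.3), np.float64(213.1), np.float64(298.6), np.float64(301.2)] face3 353.7041257075095
2.4 [np.float64(176.7), np.float64(216.6), np.float64(309.3), np.float64(308.3)] face3 359.73980745248724
2.45 [np.float64(181.7), np.float64(220.5), np.float64(320.0), np.float64(315.3)] face3 365.5423519447096
```

View pics/w28.png

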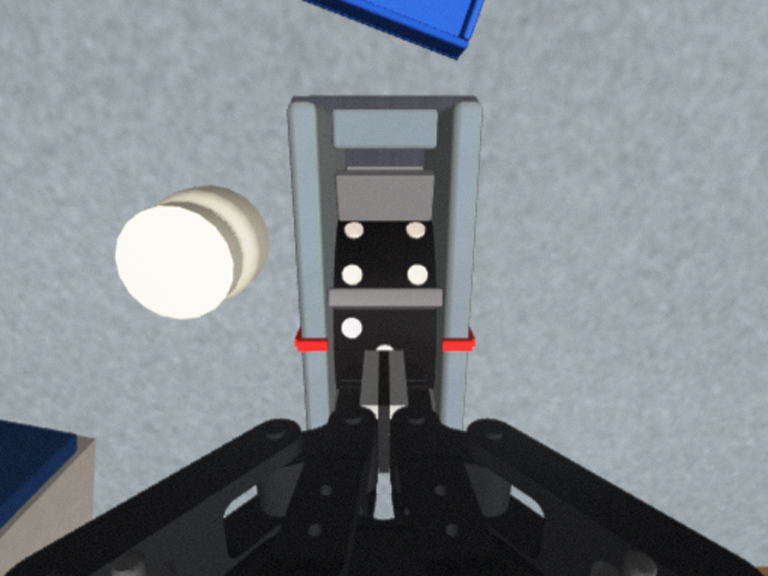

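```bash

python3 -m inch '[[[-3,0,0,0],[-3,-10,0,0],[-3,-30,0,0],[-3,-60,0,0],[-3,-100,0,0],[5,-130,0,0],[30,-155,0,0],[38,-160,0,0],[38,-160,0,0],[38,-160,0,0]]]'
python3 - <<'E'
from h import *
s,_=say();snap("wrist","w29");snap("scene","s29");snap("side","d29")
im,c=load("w29");A=(.559,.335,.075);w=np.deg2rad(13.4)
for q in (2.25,2.3,2.35,2.4,2.45):
    print(q,[np.round(1.5*proj(c,wheel_pts(A,w,q,k,r)).mean(0)[1],1) for k in(3,2) for r in(.066,.049)],"face3",1.5*proj(c,wheel_pts(A,w,q,2.5,.048)).mean(0)[1])
E
```

```text
clock: 56.25
tcp_pos: [0.6017, 0.3455, 0.2845]
orientation: [0.702, -0.702, -0.083, 0.083]
wrist_force: [-0.1, 1.4, -1.2]
finger_gap: 0.0001
t 56.25 tcp [0.6017 0.3455 0.2845] F [-0.1  1.4 -1.2] gap 0.0001
tool x,y,z cols
 [[ 0.972  0.001 -0.233]
 [ 0.233  0.     0.972]
 [ 0.001 -1.     0.   ]]
2.25 [np.float64(144.0), np.float64(156.6), np.float64(225.3), np.float64(213.9)] face3 185.55503878179917
2.3 [np.float64(148.9), np.float64(160.1), np.float64(229.8), np.float64(217.1)] face3 189.246970391381
2.35 [np.float64(154.0), np.float64(163.6), np.float64(234.1), np.float64(220.2)] face3 192.91462985767086
2.4 [np.float64(159.2), np.float64(167.3), np.float64(238.2), np.float64(223.2)] face3 196.5448369022561
2.45 [np.float64(164.5), np.float64(171.0), np.float64(242.1), np.float64(226.1)] face3 200.12476046811327
```

View pics/w29.png

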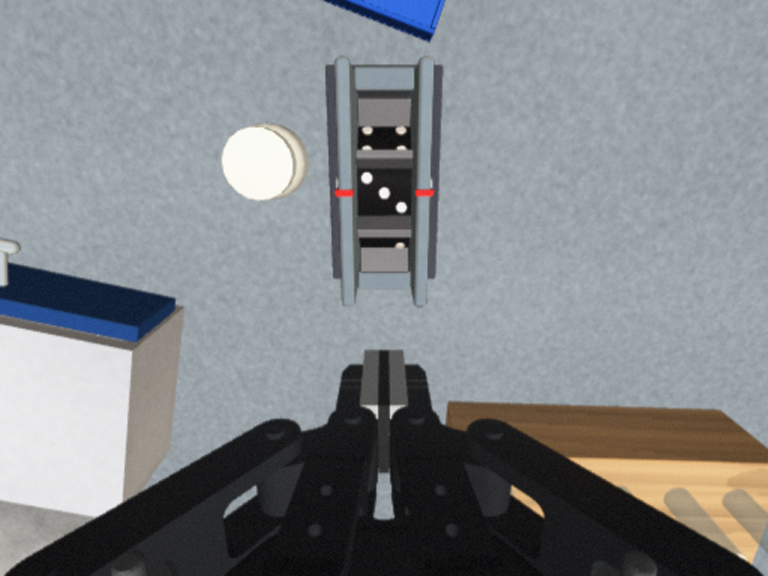

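View pics/s29.png

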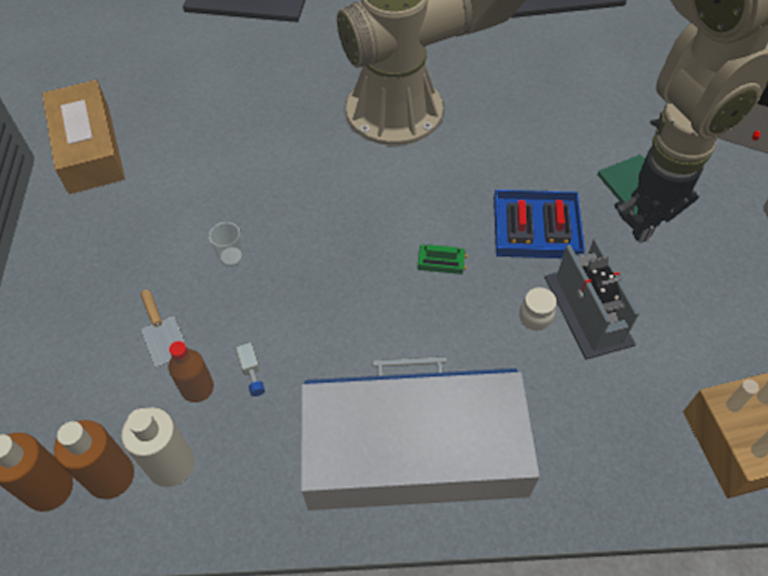

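View pics/d29.png

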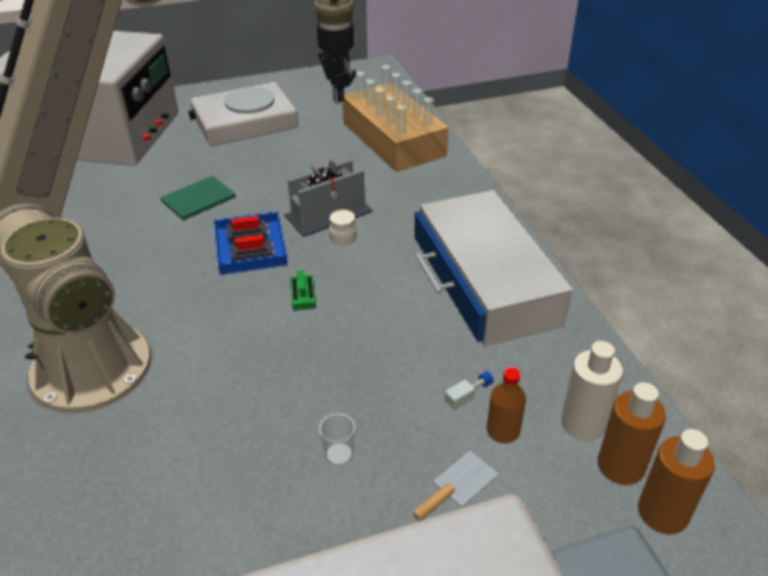

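```bash
python3 -c "
from workcell import env
print(env.hand_in())"
```

```text
the job is handed in; nothing more can be done
None
```

I did the whole job in the required order and handed it in at about 56 s of robot time, well under the 210 s limit. The hand-in gave no verdict.

- **Spent cassettes:** both lie side by side in the blue return tray, seen there in the last scene and side pictures.
- **Yellow cassettes:** I found three on the bench and loaded all three into the drawer, flat with the rib up. The cameras confirmed this just before I shut the drawer. Once it was shut I could not see inside again.
- **Drawer:** I pushed it by the handle to its hard stop, where the force rose to about 26 N and the handle had moved about 127 mm. The side view shows the front panel seated against the tester.
- **Counter:** I rolled the thumbwheel up to 3 in three pushes. The last picture, with the robot clear, shows the three-dot face centred between the red marks. I estimated the angle at 2.35 rad against the 2.356 rad wanted.
- **Everything else:** in the last pictures the bystanders and the green look-alike look unmoved, judged by eye only. At hand-in the gripper was clear of everything.

One view from above the counter showed a sliver of yellow behind the panel, so I checked the drawer again. The handle position and the side picture both still showed it shut. No check failed.

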